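Take the limescale filter out of the kettle for soaking

TASK

The kettle's limescale filter is due for a soak: press the thumb button on top of the kettle's handle so that the lid springs open, pinch the filter's two spring tabs together and draw it out along its sloping guides, and put it in the blue dish. Then push the kettle's lid down until it snaps shut and stays shut. Do not shift the cans or the ramekin.

Things in the scene. Friction and masses are not known exactly. Their poses are not given: they have to be found in the camera images.
- kettle: Electric kettle on its power base: brushed-steel jug 156 mm across, round mouth rim 137 mm across at 205 mm height, black handle. Fixed. Origin: centre of its underside, z up. Its -x axis points to the spout, +x to the handle (whose back is 150 mm from the origin), y across. The spout faces the robot's side of the worktop, turned up to 26 degrees either way.
- kettle_lid (a joint): Lid angle, rad: under 0.02 = latched shut, 0.96 = sprung fully open. Pushed down it meets the catch at about 0.45, then needs a firmer push (3 to 8 N near the front) until the catch snaps at 0.1 to 0.3; push on to 0, where it is rigid, and it stays shut. Let go before the snap it springs open again. Opening stop: 55 degrees.
- lid_hinge (a point): Middle of the lid's hinge axis, which runs along kettle y, 70 mm to the handle side of the kettle's axis, 211 mm high. The lid is a black cap 137 mm across, 38 mm high, top 32 mm above the hinge, with a tongue over the spout. Open, it leans over the mouth (front edge 355 mm high): a gripper coming straight down on the filter hits it, one leaning 20 to 40 degrees to the spout side clears it.
- lid_front (a point): Point on the centre line of the lid's flat top, 115 mm from the hinge axis, 45 mm to the spout side of the kettle's axis and 244 mm high when shut: the place to push it shut. It moves with the lid. Open, a spring pushes it up with about 1 N.
- lid_button (a joint): Travel in m of the grey thumb button on top of the handle: 0 = up, 0.009 = fully down. It slides straight down; the catch lets the lid go at 4 to 7 mm, which takes 5 to 6 N, and 8 N brings it to its stop. It springs back up when let go. Snapping the lid shut dips it for a moment too.
- button_top (a point): Middle of the top of the thumb button's pad (30 mm along kettle x, 26 mm along y), 122 mm to the handle side of the kettle's axis, 226 mm high when up. The handle around it is 13 mm lower. The shut lid, 243 mm high, ends 53 mm from here.
- filter: The limescale filter, loose, about 36 g: white plastic frame with steel mesh, 32 mm wide, 6 mm thick, 81 mm long with its tabs. Axes: as the kettle's while in place; its length runs along (-0.5, 0, 0.866) of them, so it leans 30 degrees, top to the spout; its width is along y. Origin: on its centre line, at rim height while in place, 53 mm from the lower end, 28 mm from the tabs' tops.
- filter_grip (a point): Place to pinch: mid-way between the filter's two upright spring tabs, 41 mm over their outsides (along y), 12 mm deep, tops 11 mm further up the slope; 40 mm to the spout side of the kettle's axis, 219 mm high in place. Pinched right in (about 6 N; then 30 mm over the outsides) their barbs come free of two ledges, else it is held fast. Then it pulls out up the slope, clear after 70 mm.
- kettle_rim (a point): Centre of the kettle's mouth, 205 mm high. The filter's bracket with the two catch ledges is just inside the mouth behind the spout; the ledges' tops lie 17 mm down the slope from the pinch point, 22 to 35 mm either side of the middle, where fingertips would meet them.
- filter_mid (a point): Middle of the filter, 29 mm down the slope from the pinch point on its centre line; axes as the filter's.
- dish: Rectangular blue enamel baking dish, loose, 0.95 kg, 240 mm (x) by 180 mm (y) outside, 55 mm high, walls and floor 6 mm thick, a grip lug 18 mm long at each x end. Origin: centre of its underside, z up.
- can_a: Sealed drinks can, 65 mm across, 122 mm high, origin at the centre of its underside. Leave it where it stands.
- can_b: A second drinks can of the same size, origin likewise. Leave it where it stands.
- ramekin: Small black ramekin of chopped onion, 84 mm across, 50 mm high, origin at the centre of its underside. Leave it where it stands.

How it is judged:
By the outcome, as a careful person would: the job done as asked, in the order asked, and still so for the second after the job is handed in, with the robot touching nothing.
It also fails if it takes over 72 s, if anything falls off the work surface, if the arm or the gripper's body presses on something with over 40 N, if the wrist force passes 120 N, or if a joint passes its speed limit or range.

ROBOT

A 7-joint arm with a two-finger parallel gripper is mounted at the origin on the work surface. World frame = base frame: x ahead of the robot, y to its left, z up, the work surface at z = 0. Lengths are in m, angles in rad, forces in N, time in s.
With the tool pointing down it reaches from about 0.35 to 0.9 m from the base axis. Payload 8.1 kg.
Tool frame: the origin (TCP) lies on the centre line of the jaws, within the pads' length; the fingertips stand arm.tip_extent ahead of it and the grasp point (between the pads) lies 3 mm ahead of it (arm.tip_extent is the distance from the TCP to the fingertips, in m); y points along the fingers, z is the direction in which the jaws open and shut, and the axes are right-handed (so a half turn about y gives the same grasp; the last joint's range is limited). The gripper opens to 92 mm and grips with 3 to 60 N. Pads are 19 mm wide; open, the fingers measure 130 mm over their backs; the gripper's body (75 mm by 190 mm) begins 47 mm behind the grasp point.
Start: joints at [1.162, 0.434, 0.025, 1.573, -0.012, 1.134, -0.075], TCP at [0.188, -0.596, 0.249] pointing down, gripper open.
Joint ranges: [-2.62, 2.62], [-0.44, 2.09], [-1.27, 1.32], [0.08, 2.57], [-1.32, 4.46], [0.12, 2], [-2.74, 2.74]. Speed limits (rad/s): [2.22, 2.22, 3.01, 3.01, 3.14, 3.14, 3.14].

INTERFACE

Orientations are given as a rotation vector (axis times angle).
In Python, from cell import observe, get_image, sign_off, boxes_of, place_of, arm gives the robot as it stands.
- The arm moves only by the tool arm_command, never from a script. Its argument "plan" is a list of rows, each a list of 2 entries, a list of its own where there are three numbers: the shift along the tool's x, y, z in m, then the turn, a rotation vector about the tool's x, y, z in degrees. In form: [[[tx, ty, tz], [ax, ay, az]], ...]. A call has 1 to 5 rows; each row is the pose to reach, as a shift and turn from the pose commanded when the call began, along the tool's axes at that moment; what a row does not reach only later rows make up. A row lasts 1/10 s, in which the tool goes at most 50 mm and 8.59 degrees, less where a joint would pass 70% of its speed; a pose out of reach is approached as far as the arm can. A call with a gripper value outside its range is refused whole. "fingers" is the closure, from -1 (fully open) to 1 (shut), set as the call begins (left out, the last holds). The fingers move at their own pace and stop on an object; "squeeze" is the grip in N (left out, the last holds). Time passes only in rows, so rows that repeat a pose let the fingers close. It gives the time, the measured TCP pose, the force and the opening at its end, in the units of the state.
- observe(): the state, without advancing time (a new reading comes with each control period).
- get_image(name): name is "scene" or "top"; returns a dict with "color" (420x560x3 uint8, red, green, blue), "camera_matrix" (3x3 intrinsics, pixels), "world_to_cam" (4x4, takes a point from world to camera coordinates). Camera axes: x right, y up, looking along -z (the intrinsics and any distortion apply to the point x, -y, -z); pixel columns grow to the right and rows downward; lengths in m; the calibration is good to about 2 mm. A picture is of the moment at which its call begins. There is no depth.
- sign_off(): hands the job in, once; it reports no verdict.
Trained networks look in a picture, given as the dict that the camera call returned (one of the last four; its "shot" number tells which), for a name from the list of things; names that differ only in an ending like _2 or _b are one class to them, and where a whole thing is asked for, a point or a joint stands for the part that bears it (a point fixed in the world has none). Each returns a list of dicts, best first, with "confidence" (0 to 1); they miss things now and then, are a little off and sometimes report something else, mostly with a low value. They report only what shows in the picture. A call takes as long as a camera call.
- boxes_of(picture, thing): "point" ([column, row] in pixels, amid what is visible of it).
- place_of(picture, thing): "point" ([column, row] in pixels: a listed point, or the origin of a listed thing).
The state is a dict: "clock": time; "joints": joint angles; "dq": joint speeds; "joint_efforts": joint torques, N m; "position": TCP position; "ee_rot": TCP orientation; "force": force on the tool from outside, world axes, zero at the start; "ft_torque": the same for the moment, N m; "width": opening from 0.0 (shut) to 1.0 (fully open).
Only numpy, scipy, OpenCV 4.12 (cv2) and the standard library are available. Lean on these libraries where they do the work, as an engineer would, in place of code of your own. Each camera call takes 0.05 s, during which the arm holds its last target.

## Working session

There is one attempt and no reset: what is moved stays moved. The work goes in short steps, Python scripts to look and compute and a tool call to move; the robot and the scene stay as the last step left them, time stands still between calls to the robot, and variables do not carry over. Pictures are saved under pics/ and viewed, and the job is handed in when it is done.

Besides the shell and the picture viewer there is one more tool, called after "Call:" by a JSON object that holds its "method" and its "body", one argument or row to a line. arm_command: Moves the arm, as the interface text tells. Its arguments: {"type":"object","properties":{"plan":{"type":"array","items":{"type":"array"}},"fingers":{"type":"number"},"squeeze":{"type":"number"}},"required":["plan"]}

```bash
ls -la; mkdir -p pics; python3 - <<'E'
from cell import observe,get_image,arm
import cv2
s=observe();print(s);print([a for a in dir(arm) if a[0]!='_'],arm.tip_extent)
for n in ("scene","top"):
    p=get_image(n);cv2.imwrite(f"pics/{n}0.png",p["color"][:,:,::-1]);print(p["camera_matrix"],p["world_to_cam"],[k for k in p])
E
```

```text
total 12
drwxr-xr-x  3 agent agent 4096 Dec  7 07:11 .
drwxr-xr-x 23 root  root  4096 Dec  7 07:11 ..
drwxr-xr-x  2 agent agent 4096 Dec  7 07:11 pics
{'clock': 0.0, 'joints': array([ 1.16239957,  0.43520154,  0.02494165,  1.5741017 , -0.01156249,
        1.13401805, -0.075123  ]), 'dq': array([-0.00163059,  0.0002782 , -0.00014168, -0.00083073, -0.0005563 ,
       -0.00035493,  0.00026753]), 'joint_efforts': array([-2.01774892e-04, -6.67848372e+01,  9.85223427e-01, -3.14466119e+01,
       -6.04266627e-02,  4.26281698e-02,  2.46890295e-04]), 'position': array([ 0.18796484, -0.59555468,  0.24795615]), 'ee_rot': array([-0.31733227,  2.05845943, -2.05526983]), 'force': array([ 0.76511564, -0.91343212,  0.01910305]), 'ft_torque': array([ 0.00815186,  0.01099883, -0.0280396 ]), 'width': 1.0005658868771365}
['PlanningError', 'tip_extent'] 0.022
[[390.11746164   0.         282.03312686]
 [  0.         390.11746164 206.55872898]
 [  0.           0.           1.        ]] [[-0.28952911  0.95690977  0.02228402  0.16819299]
 [-0.48220616 -0.16593146  0.86019996  0.13679032]
 [ 0.82683137  0.23830744  0.50946978 -1.29858881]
 [ 0.          0.          0.          1.        ]] ['color', 'camera_matrix', 'world_to_cam', 'shot']
[[386.90685756   0.         277.26400948]
 [  0.         386.90685756 219.12558578]
 [  0.           0.           1.        ]] [[ 0.01735401 -0.9996759   0.01862617 -0.04145286]
 [ 0.98769418  0.02003603  0.15510885 -0.58596675]
 [-0.15543177  0.0157052   0.98772178 -0.8976064 ]
 [ 0.          0.          0.          1.        ]] ['color', 'camera_matrix', 'world_to_cam', 'shot']
```

View pics/scene0.png

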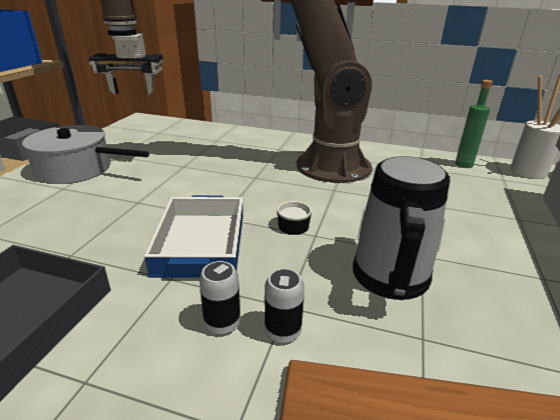

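View pics/top0.png

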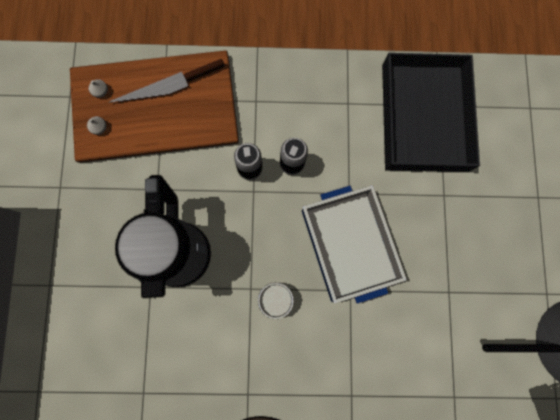

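```bash
cat > h.py <<'E'
import numpy as np,cv2
from scipy.spatial.transform import Rotation as R
from scipy.optimize import least_squares
from cell import observe,get_image,boxes_of,place_of,arm
def proj(p,P):
    W=p["world_to_cam"];c=W[:3,:3]@np.asarray(P,float)+W[:3,3]
    q=p["camera_matrix"]@np.array([c[0],-c[1],-c[2]]);return q[:2]/q[2]
def ray(p,px):
    W=p["world_to_cam"];K=p["camera_matrix"]
    d=np.linalg.inv(K)@np.array([px[0],px[1],1.]);d=np.array([d[0],-d[1],-d[2]])
    return -W[:3,:3].T@W[:3,3], W[:3,:3].T@d
def atz(p,px,z):
    o,d=ray(p,px);return o+d*(z-o[2])/d[2]
def tri(ps,pxs):
    A=[];b=[]
    for p,x in zip(ps,pxs):
        o,d=ray(p,x);d/=np.linalg.norm(d);M=np.eye(3)-np.outer(d,d);A.append(M);b.append(M@o)
    return np.linalg.lstsq(np.vstack(A),np.hstack(b),rcond=None)[0]
E
python3 - <<'E'
from h import *
ps=[get_image("scene"),get_image("top")]
Z=dict(kettle=0,lid_hinge=.211,lid_front=.244,button_top=.226,kettle_rim=.205,filter_grip=.219,dish=0,can_a=0,ramekin=0)
for n in Z:
    for p,nm in zip(ps,("scene","top")):
        for r in place_of(p,n)[:3]:
            print(n,nm,np.round(r["point"],1),round(r["confidence"],2),np.round(atz(p,r["point"],Z[n]),3))
E
```

```text
kettle scene [391.5 274.4] 0.81 [0.506 0.22  0.   ]
kettle top [179.  250.5] 0.85 [0.509 0.215 0.   ]
lid_hinge scene [411.5 200.6] 0.65 [0.562 0.223 0.211]
lid_hinge top [148.  211.1] 0.56 [0.572 0.231 0.211]
lid_front scene [408.4 160.1] 0.93 [0.464 0.21  0.244]
lid_front top [151.5 266.9] 0.66 [0.46  0.207 0.244]
lid_front top [179.1 251.3] 0.65 [0.49  0.157 0.244]
button_top scene [414.8 207.3] 0.54 [0.612 0.226 0.226]
button_top top [144.9 189.2] 0.69 [0.613 0.236 0.226]
button_top top [250.1 169.5] 0.29 [0.658 0.029 0.226]
dish scene [200.1 243.2] 0.74 [ 0.534 -0.213  0.   ]
dish top [347.9 245.7] 0.56 [ 0.529 -0.212  0.   ]
can_a scene [224.3 322.7] 0.89 [ 0.738 -0.061  0.   ]
can_a scene [282.4 333.1] 0.69 [0.729 0.045 0.   ]
can_a top [251.4 167.5] 0.74 [0.729 0.039 0.   ]
can_a top [289.5 162.5] 0.59 [ 0.745 -0.061  0.   ]
ramekin scene [291.3 226.8] 0.84 [ 0.399 -0.031  0.   ]
ramekin top [276.3 302.3] 0.81 [ 0.385 -0.032  0.   ]
ramekin top [177.5 253. ] 0.75 [0.503 0.218 0.   ]
```

The scene view shows the kettle right of centre (about [400,230]) with its handle toward the camera, the dish at [198,235], the cans at [220,300] and [284,305], and the ramekin at [293,218]. In the top view the kettle is at [150,245] and the dish at [354,245]. Next I'll fit the kettle pose.

```bash
cat >> h.py <<'E'
PTS=dict(kettle=(0,0,0),lid_hinge=(.07,0,.211),lid_front=(-.045,0,.244),button_top=(.122,0,.226),filter_grip=(-.04,0,.219),kettle_rim=(0,0,.205))
def kw(k,P):
    c,s=np.cos(k[2]),np.sin(k[2]);P=np.asarray(P,float)
    return np.array([k[0]+c*P[0]-s*P[1],k[1]+s*P[0]+c*P[1],P[2]])
E
python3 - <<'E'
from h import *
obs=[]
ps=[get_image("scene"),get_image("top")]
for n in ("kettle","lid_hinge","lid_front","button_top"):
    for p in ps:
        for r in place_of(p,n)[:1]: obs.append((n,p,np.array(r["point"]),r["confidence"]))
f=lambda k:np.hstack([proj(p,kw(k,PTS[n]))-x for n,p,x,c in obs])
s=least_squares(f,[.507,.217,.15],loss="soft_l1");print(s.x,np.degrees(s.x[2]));print(np.round(s.fun.reshape(-1,2),1))
np.save("k.npy",s.x)
for p,nm in zip(ps,("scene","top")):
    im=p["color"][:,:,::-1].copy()
    im=cv2.resize(im,None,fx=3,fy=3,interpolation=cv2.INTER_CUBIC)
    k=s.x
    def d(P,c): 
        q=(proj(p,kw(k,P))+.5)*3; cv2.circle(im,tuple(int(v) for v in q),2,c,-1)
    for n in PTS: d(PTS[n],(0,0,255))
    for a in np.linspace(0,2*np.pi,60):
        d((.0685*np.cos(a),.0685*np.sin(a),.243),(0,255,0)); d((.078*np.cos(a),.078*np.sin(a),0.0),(255,0,255))
    for sx in(-1,1):
        for sy in(-1,1): d((.122+.015*sx,.013*sy,.226),(255,255,0))
    d((.15,0,.2),(0,255,255))
    x0,y0=((340,140) if nm=="scene" else (90,160))
    cv2.imwrite(f"pics/k_{nm}.png",im[y0*3:y0*3+500,x0*3:x0*3+420])
E
```

```text
[0.49741533 0.21403917 0.1319462 ] 7.559960548177426
[[93.2 43.5]
 [-1.3 -2.2]
 [ 0.3  3. ]
 [-0.3 -1.5]
 [ 2.2  0.4]
 [ 0.6 -2.9]]
```

```bash
python3 -c "
import cv2,numpy as np
a=cv2.imread('pics/k_scene.png');b=cv2.imread('pics/k_top.png');h=min(a.shape[0],b.shape[0]);w=390
cv2.imwrite('pics/k_both.png',np.hstack([a[:h,:w],b[:h,:w]]))"
```

```text
(no output)
```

View pics/k_both.png

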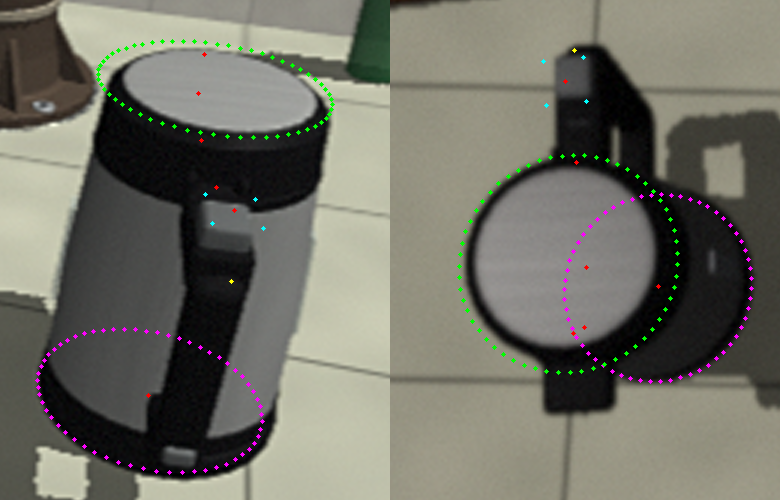

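```bash
python3 - <<'E'
from h import *
ps=[get_image("scene"),get_image("top")]
for n in ("kettle","lid_hinge","lid_front","button_top"):
    for p,nm in zip(ps,("scene","top")):
        print(n,nm,[(np.round(r["point"],1),round(r["confidence"],2)) for r in place_of(p,n)[:2]])
a=ps[0]["color"][150:310,345:460,::-1];b=ps[1]["color"][165:310,100:230,::-1]
cv2.imwrite("pics/z_s.png",cv2.resize(a[:100],None,fx=6,fy=6,interpolation=cv2.INTER_CUBIC))
cv2.imwrite("pics/z_t.png",cv2.resize(b[:100],None,fx=6,fy=6,interpolation=cv2.INTER_CUBIC))
E
```

```text
kettle scene [(array([389.4, 272.3]), 0.69), (array([292.6, 229.2]), 0.4)]
kettle top [(array([177.7, 252.8]), 0.76)]
lid_hinge scene [(array([412.8, 200.8]), 0.9)]
lid_hinge top [(array([150.4, 212.2]), 0.77)]
lid_front scene [(array([408.1, 156. ]), 0.7)]
lid_front top [(array([151. , 269.9]), 0.61)]
button_top scene [(array([418.6, 210. ]), 0.81)]
button_top top [(array([149.7, 185.9]), 0.5)]
```

View pics/z_s.png

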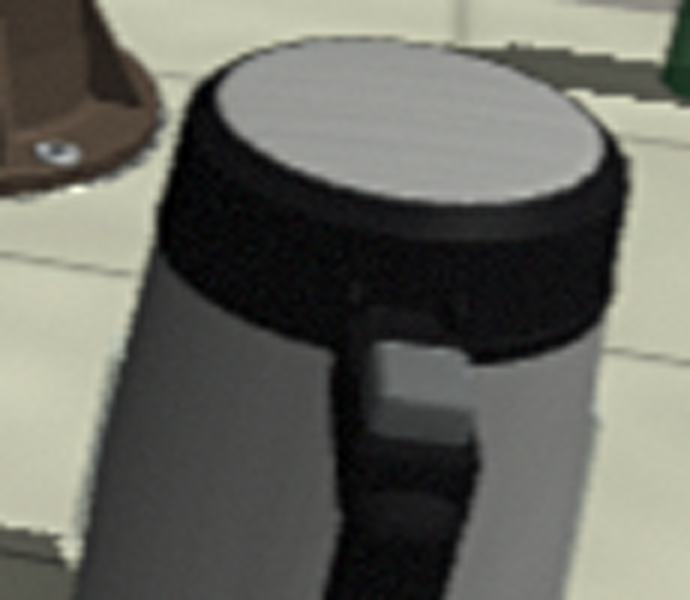

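View pics/z_t.png

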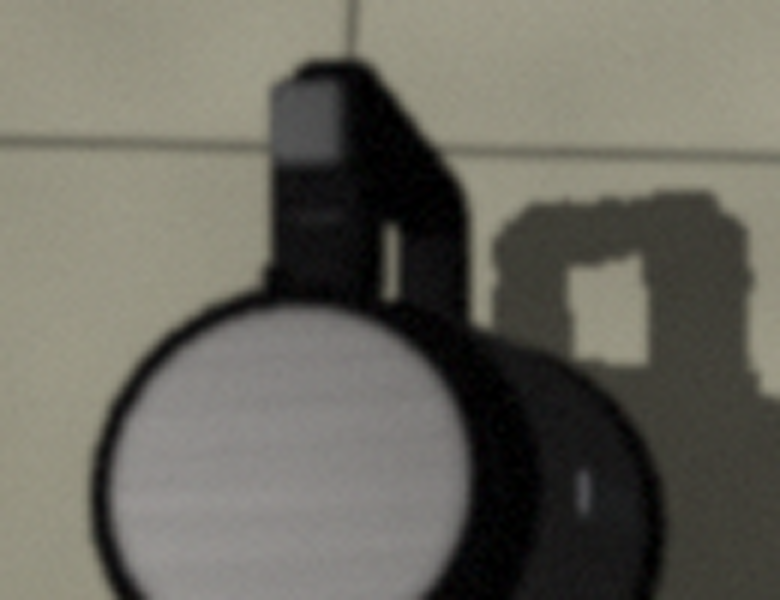

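```bash
python3 - <<'E'
from h import *
ps=[get_image("scene"),get_image("top")]
ob=[]
for p,seed in zip(ps,[(413,170),(148,245)]):
    g=cv2.cvtColor(p["color"],cv2.COLOR_RGB2GRAY);m=(g>85).astype(np.uint8) if seed[0]==148 else (g>100).astype(np.uint8)
    n,l,st,c=cv2.connectedComponentsWithStats(m,connectivity=4);i=l[seed[1],seed[0]]
    cn=max(cv2.findContours((l==i).astype(np.uint8),cv2.RETR_EXTERNAL,cv2.CHAIN_APPROX_NONE)[0],key=len)
    e=cv2.fitEllipse(cn);print(st[i],c[i],e);ob.append(((0,0,.243),p,np.array(e[0])))
B=[(415.4,211.8),(150.8,184.9)]
print("lid centre",tri(ps,[o[2] for o in ob]),"button",tri(ps,B))
for o,b,p in zip(ob,B,ps): print(atz(p,o[2],.243),atz(p,b,.226))
ob+=[((.122,0,.226),ps[i],np.array(B[i])) for i in (0,1)]
ob+=[((.07,0,.211),ps[0],np.array([412,200.7])),((.07,0,.211),ps[1],np.array([149,211.6])),((0,0,0),ps[0],np.array([390.5,273.4])),((0,0,0),ps[1],np.array([178.3,251.6]))]
for q in (ob[:4],ob):
    s=least_squares(lambda k:np.hstack([proj(p,kw(k,P))-x for P,p,x in q]),[.5,.21,.1]);print(s.x,np.degrees(s.x[2]));print(np.round(s.fun.reshape(-1,2),1).tolist())
np.save("k.npy",s.x)
E
```

```text
[     0      0    560    420 133709] [316.35057476 256.45857048] ((320.90557861328125, 241.56619262695312), (413.05401611328125, 624.4878540039062), 74.4311752319336)
[ 118  217   60   58 2710] [147.64095941 245.46900369] ((147.64910888671875, 245.46945190429688), (56.3270149230957, 59.39691162109375), 53.89002227783203)
lid centre [0.53979122 0.16081788 0.12121844] button [0.62249396 0.22627868 0.22381955]
[0.7752768  0.10609543 0.243     ] [0.62579303 0.22693569 0.226     ]
[0.50024658 0.21702549 0.243     ] [0.62196307 0.22449655 0.226     ]
[0.55541456 0.13624019 0.89339373] 51.18769010047433
[[42.9, -66.6], [44.3, -27.9], [2.9, 2.4], [-3.1, -4.9]]
[0.52449292 0.17270308 0.56373664] 32.299730463559676
[[65.4, -70.8], [24.3, -12.3], [7.3, 1.8], [-6.6, -2.9], [-8.5, 4.7], [10.0, -6.1], [-22.5, 1.7], [17.7, -6.9]]
```

```bash
python3 - <<'E'
from h import *
ps=[get_image("scene"),get_image("top")]
L=[(412.9,169.8),(147.65,245.5)];B=[(415.4,211.8),(150.8,184.9)]
print(tri(ps,L),tri(ps,B))
q=[((0,0,.243),p,np.array(l)) for p,l in zip(ps,L)]+[((.122,0,.226),p,np.array(l)) for p,l in zip(ps,B)]
s=least_squares(lambda k:np.hstack([proj(p,kw(k,P))-x for P,p,x in q]),[.5,.21,.1]);print(s.x,np.degrees(s.x[2]));print(np.round(s.fun.reshape(-1,2),1).tolist())
# corner check
np.save("k.npy",s.x);k=s.x
for n in PTS: print(n,kw(k,PTS[n]).round(4))
out=[]
for p,(x0,y0) in zip(ps,((345,150),(95,165))):
    im=cv2.resize(p["color"][y0:y0+150,x0:x0+100,::-1],None,fx=4,fy=4,interpolation=cv2.INTER_CUBIC)
    def d(P,c):
        u=(proj(p,kw(k,P))+.5-np.array([x0,y0]))*4; cv2.circle(im,tuple(int(v) for v in u),1,c,-1)
    for a in np.linspace(0,2*np.pi,60):
        d((.0685*np.cos(a),.0685*np.sin(a),.238),(0,255,0)); d((.078*np.cos(a),.078*np.sin(a),0.0),(255,0,255))
    for sx in np.linspace(-1,1,7):
        for sy in np.linspace(-1,1,7):
            if abs(sx)==1 or abs(sy)==1: d((.122+.015*sx,.013*sy,.226),(255,255,0))
    out.append(im)
cv2.imwrite("pics/k2.png",np.hstack(out))
E
```

```text
[0.50031268 0.21823094 0.24119984] [0.62249396 0.22627868 0.22381955]
[0.50115318 0.21794867 0.06749892] 3.8674029538558687
[[-0.3, -0.7], [-0.5, -0.5], [-0.5, -1.0], [-0.8, -0.5]]
kettle [0.5012 0.2179 0.    ]
lid_hinge [0.571  0.2227 0.211 ]
lid_front [0.4563 0.2149 0.244 ]
button_top [0.6229 0.2262 0.226 ]
filter_grip [0.4612 0.2153 0.219 ]
kettle_rim [0.5012 0.2179 0.205 ]
```

View pics/k2.png

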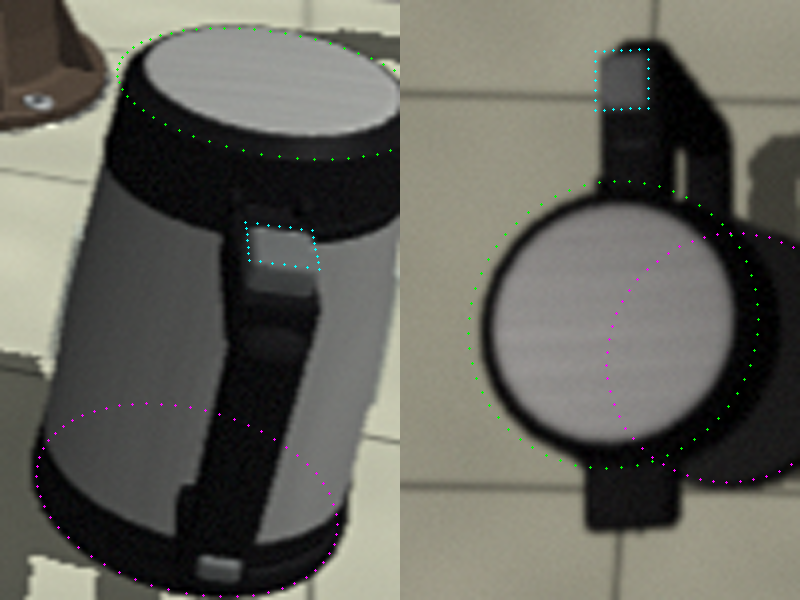

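```bash
cat >> h.py <<'E'
KP=np.load("k.npy") if __import__("os").path.exists("k.npy") else None
def Rk():return R.from_euler("z",KP[2]).as_matrix()
def toolR(lean,sgn=1,yaw=None):
    "fingers point (sin lean,0,-cos lean) in kettle axes (or axes of yaw); jaw z = sgn*kettle y"
    Q=Rk() if yaw is None else R.from_euler("z",yaw).as_matrix()
    a=np.radians(lean);y=np.array([np.sin(a),0,-np.cos(a)]);z=np.array([0,sgn,0.]);x=np.cross(y,z)
    return Q@np.column_stack([x,y,z])
def go(pos,Rt,ahead=0.022,base=None):
    """pos: world point to be reached by the point `ahead` of TCP along tool y"""
    s=observe();R0=R.from_rotvec(s["ee_rot"]).as_matrix();p0=s["position"]
    tcp=np.asarray(pos)-Rt[:,1]*ahead
    d=R0.T@(tcp-p0);t=np.degrees(R.from_matrix(R0.T@Rt).as_rotvec())
    print("t=%.2f shift"%s["clock"],d.round(4),"|%.3f|"%np.linalg.norm(d),"turn",t.round(1),"|%.1f|"%np.linalg.norm(t),"F",s["force"].round(1),"w %.2f"%s["width"],"tip",(p0+R0[:,1]*.022).round(4))
    return d,t
E
python3 - <<'E'
from h import *
s=observe();print(R.from_rotvec(s["ee_rot"]).as_matrix().round(3))
k=KP
b=kw(k,(.122,0,.226))
for sg in(1,-1): go(b+[0,0,.15],toolR(0,sg))
E
```

```text
[[-0.954  0.     0.301]
 [-0.301 -0.    -0.954]
 [-0.    -1.     0.   ]]
t=2.30 shift [-0.662  -0.1493 -0.6533] |0.942| turn [  -0.  -166.4    0. ] |166.4| F [ 0.2 -0.5  0.1] w 1.00 tip [ 0.1881 -0.596   0.2267]
t=2.30 shift [-0.662  -0.1493 -0.6533] |0.942| turn [-0.  13.6 -0. ] |13.6| F [ 0.2 -0.5  0.1] w 1.00 tip [ 0.1881 -0.596   0.2267]
```

Call:
{"method": "arm_command", "body": {
  "plan": [
    [[-0.12,-0.1,-0.07],[0,0,0]],
    [[-0.12,-0.1,-0.07],[0,0,0]],
    [[-0.3,-0.15,-0.18],[0,5,0]],
    [[-0.3,-0.15,-0.18],[0,10,0]],
    [[-0.3,-0.15,-0.18],[0,13.6,0]]
  ],
  "fingers": 1,
  "squeeze": 10
}}

```text
clock: 2.8
position: [0.3373, -0.4277, 0.3565]
ee_rot: [-0.07, 2.188, -2.189]
force: [0.6, -0.2, -0.7]
width: 0.617
```

```bash
python3 - <<'E'
from h import *
go((.55,-.2,.43),toolR(0,-1));go(kw(KP,(.122,0,.30)),toolR(0,-1))
E
```

```text
t=2.80 shift [-0.227  -0.0955 -0.2135] |0.326| turn [-0.  -0.2 -0. ] |0.2| F [ 0.6 -0.2 -0.7] w 0.62 tip [ 0.3373 -0.4278  0.3345]
t=2.80 shift [-0.3272  0.0343 -0.6341] |0.714| turn [-0.  -0.2 -0. ] |0.2| F [ 0.6 -0.2 -0.7] w 0.62 tip [ 0.3373 -0.4278  0.3345]
```

Call:
{"method": "arm_command", "body": {
  "plan": [
    [[-0.23,-0.06,-0.22],[0,0,0]],
    [[-0.23,-0.06,-0.22],[0,0,0]],
    [[-0.23,-0.06,-0.22],[0,0,0]],
    [[-0.23,-0.06,-0.22],[0,0,0]],
    [[-0.23,-0.06,-0.22],[0,0,0]]
  ]
}}

```text
clock: 3.3
position: [0.5029, -0.2461, 0.4025]
ee_rot: [-0.074, 2.186, -2.187]
force: [0.4, -0.1, -0.6]
width: 0.182
```

Call:
{"method": "arm_command", "body": {
  "plan": [
    [[-0.16,-0.01,-0.47],[0,0,0]],
    [[-0.16,-0.01,-0.47],[0,0,0]],
    [[-0.16,-0.01,-0.47],[0,0,0]],
    [[-0.16,-0.01,-0.47],[0,0,0]],
    [[-0.16,-0.01,-0.47],[0,0,0]]
  ]
}}

```text
clock: 3.8
position: [0.5663, -0.0043, 0.4072]
ee_rot: [-0.074, 2.186, -2.187]
force: [0.5, 0.2, -0.4]
width: 0.008
```

```bash
python3 - <<'E'
from h import *
go(kw(KP,(.122,0,.30)),toolR(0,-1));print(observe()["joints"].round(2))
E
```

```text
t=3.80 shift [-0.0721  0.0852 -0.2261] |0.252| turn [-0.  0. -0.] |0.0| F [ 0.5  0.2 -0.4] w 0.01 tip [ 0.5663 -0.0043  0.3852]
[ 0.13  0.27 -0.29  1.43  0.08  1.45 -1.66]
```

Call:
{"method": "arm_command", "body": {
  "plan": [
    [[-0.072,0.0,-0.226],[0,0,0]],
    [[-0.072,0.0,-0.226],[0,0,0]],
    [[-0.072,0.0,-0.226],[0,0,0]],
    [[-0.072,0.0,-0.226],[0,0,0]],
    [[-0.072,0.0,-0.226],[0,0,0]]
  ]
}}

```text
clock: 4.3
position: [0.6223, 0.2278, 0.4066]
ee_rot: [-0.078, 2.187, -2.185]
force: [1.0, -1.2, 0.0]
width: 0.005
```

Call:
{"method": "arm_command", "body": {
  "plan": [
    [[0,0.04,0.0],[0,0,0]],
    [[0,0.07,0.0],[0,0,0]],
    [[0,0.085,0.0],[0,0,0]],
    [[0,0.085,0.0],[0,0,0]]
  ]
}}

```text
clock: 4.7
position: [0.6215, 0.2235, 0.3191]
ee_rot: [-0.08, 2.187, -2.191]
force: [-0.8, 0.6, 0.2]
width: 0.004
```

```bash
python3 - <<'E'
from h import *
go(kw(KP,(.122,0,.226)),toolR(0,-1));print(observe()["joints"].round(2))
p=[get_image("scene"),get_image("top")]
cv2.imwrite("pics/b1.png",np.hstack([p[0]["color"][100:320,300:500,::-1],p[1]["color"][100:320,60:260,::-1]]).repeat(2,0).repeat(2,1))
E
```

```text
t=4.70 shift [-0.0019  0.071  -0.0027] |0.071| turn [-0.1  0.1  0.3] |0.3| F [-0.8  0.6  0.2] w 0.00 tip [0.6214 0.2235 0.2971]
[-0.21  0.48 -0.35  1.34  0.16  1.35 -2.06]
```

View pics/b1.png

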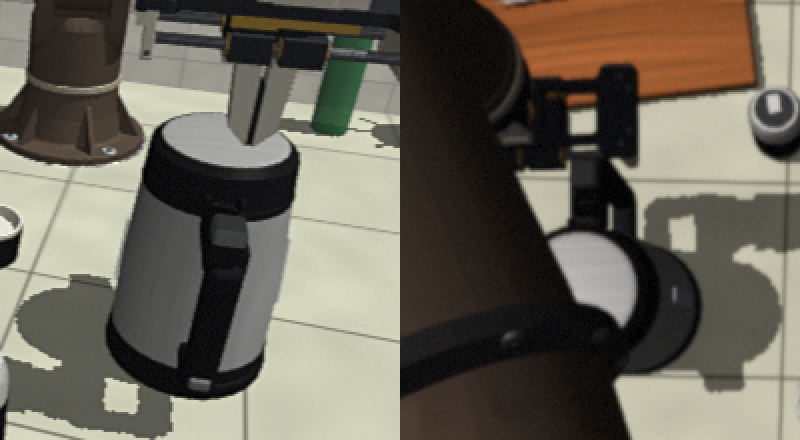

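Call:
{"method": "arm_command", "body": {
  "plan": [
    [[-0.001,0.04,-0.0015],[0,0,0]],
    [[-0.001,0.06,-0.0015],[0,0,0]],
    [[-0.001,0.066,-0.0015],[0,0,0]],
    [[-0.001,0.066,-0.0015],[0,0,0]]
  ]
}}

```text
clock: 5.2
position: [0.6237, 0.2258, 0.2566]
ee_rot: [-0.074, 2.187, -2.186]
force: [0.6, 0.4, -0.1]
width: 0.007
```

```bash
python3 - <<'E'
from h import *
go(kw(KP,(.122,0,.226)),toolR(0,-1))
E
```

```text
t=5.20 shift [ 0.0008  0.0086 -0.0004] |0.009| turn [ 0.  0. -0.] |0.0| F [ 0.6  0.4 -0.1] w 0.01 tip [0.6237 0.2258 0.2346]
```

Call:
{"method": "arm_command", "body": {
  "plan": [
    [[0,0.005,0],[0,0,0]],
    [[0,0.009,0],[0,0,0]],
    [[0,0.012,0],[0,0,0]],
    [[0,0.014,0],[0,0,0]],
    [[0,0.014,0],[0,0,0]]
  ]
}}

```text
clock: 5.7
position: [0.6243, 0.2262, 0.243]
ee_rot: [-0.072, 2.187, -2.184]
force: [1.4, 1.1, 4.0]
width: 0.004
```

```bash
python3 - <<'E'
from h import *
go(kw(KP,(.122,0,.226)),toolR(0,-1))
p=[get_image("scene"),get_image("top")]
cv2.imwrite("pics/b2.png",np.hstack([p[0]["color"][100:320,300:500,::-1],p[1]["color"][100:320,60:260,::-1]]).repeat(2,0).repeat(2,1))
E
```

```text
t=5.70 shift [ 0.0014 -0.005  -0.0001] |0.005| turn [ 0.1  0.  -0.1] |0.2| F [1.4 1.1 4. ] w 0.00 tip [0.6243 0.2262 0.221 ]
```

View pics/b2.png

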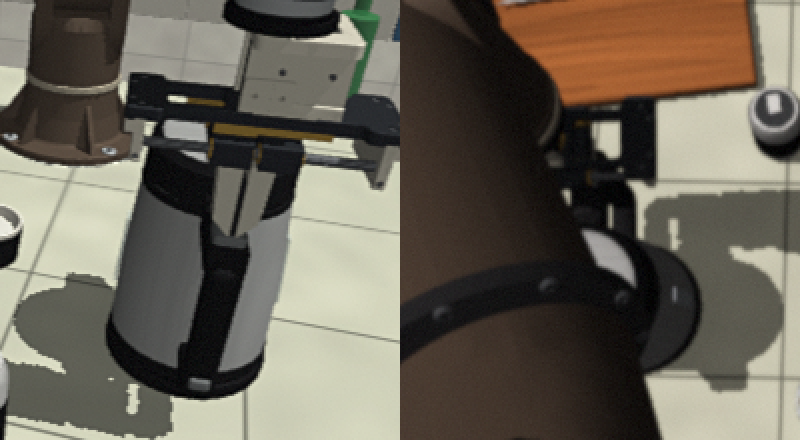

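Call:
{"method": "arm_command", "body": {
  "plan": [
    [[0.001,0.002,0],[0,0,0]],
    [[0.001,0.003,0],[0,0,0]],
    [[0.001,0.0035,0],[0,0,0]],
    [[0.001,0.0035,0],[0,0,0]]
  ]
}}

```text
clock: 6.2
position: [0.6239, 0.2262, 0.2399]
ee_rot: [-0.07, 2.186, -2.183]
force: [3.7, 0.7, 6.7]
width: 0.004
```

```bash
python3 - <<'E'
from h import *
go(kw(KP,(.122,0,.226)),toolR(0,-1))
p=[get_image("scene"),get_image("top")]
cv2.imwrite("pics/b3.png",np.hstack([p[0]["color"][100:320,300:500,::-1],p[1]["color"][100:320,60:260,::-1]]).repeat(2,0).repeat(2,1))
E
```

```text
t=6.20 shift [ 0.001  -0.0081 -0.0001] |0.008| turn [ 0.1  0.  -0.2] |0.2| F [3.7 0.7 6.7] w 0.00 tip [0.624  0.2262 0.2179]
```

View pics/b3.png

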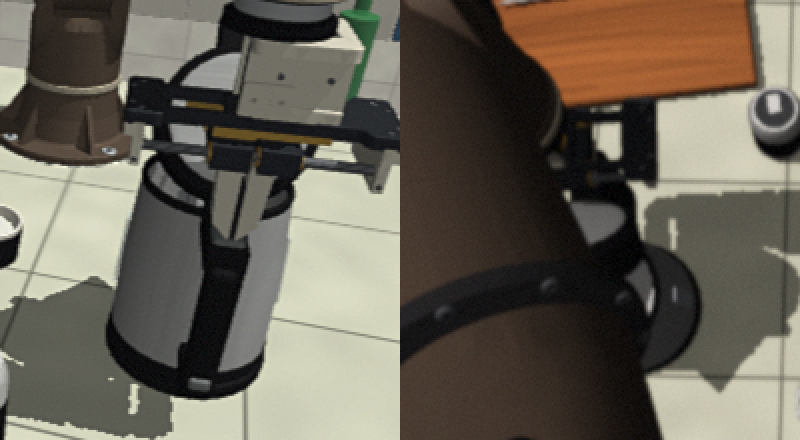

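The b3 picture shows the lid sprung open: its disc is tipped up behind the gripper at about [200,90] and the mouth shows at [215,185]. Force on the button is 6.7 N. I'll retreat straight up and clear the view.

Call:
{"method": "arm_command", "body": {
  "plan": [
    [[-0.002,-0.04,0],[0,0,0]],
    [[-0.002,-0.09,0],[0,0,0]],
    [[-0.002,-0.14,0],[0,0,0]],
    [[-0.002,-0.18,0],[0,0,0]],
    [[-0.002,-0.19,0],[0,0,0]]
  ],
  "fingers": 0
}}

```text
clock: 6.8
position: [0.625, 0.2265, 0.4337]
ee_rot: [-0.068, 2.187, -2.181]
force: [0.4, 0.4, 0.7]
width: 0.389
```

Call:
{"method": "arm_command", "body": {
  "plan": [
    [[0.04,0,0.04],[0,0,0]],
    [[0.06,0,0.08],[0,0,0]],
    [[0.1,0,0.13],[0,0,0]],
    [[0.13,0,0.17],[0,0,0]],
    [[0.16,0,0.21],[0,0,0]]
  ]
}}

```text
clock: 7.3
position: [0.4854, 0.0163, 0.4273]
ee_rot: [-0.076, 2.187, -2.188]
force: [0.4, -0.6, 0.9]
width: 0.5
```

```bash
python3 - <<'E'
from h import *
go(kw(KP,(-.09,0,.306)),toolR(30,-1),ahead=.003);print(observe()["joints"].round(2))
p=[get_image("scene"),get_image("top")]
for q in p:
  for n in("filter_grip","kettle_rim","lid_front","lid_hinge"):
    print(n,[(np.round(r["point"],1),round(r["confidence"],2)) for r in place_of(q,n)[:2]], proj(q,kw(KP,PTS[n])).round(1))
cv2.imwrite("pics/b4.png",np.hstack([p[0]["color"][100:320,300:500,::-1],p[1]["color"][100:320,60:260,::-1]]).repeat(2,0).repeat(2,1))
E
```

```text
t=7.30 shift [ 0.0619  0.1188 -0.2002] |0.241| turn [ 0.   0.  30.1] |30.1| F [ 0.4 -0.6  0.9] w 0.50 tip [0.4854 0.0163 0.4053]
[ 0.12  0.13 -0.31  1.56  0.04  1.46 -1.69]
filter_grip [] [409.  171.9]
kettle_rim [(array([406.4, 190. ]), 0.7)] [408.6 187.6]
lid_front [(array([422.4, 132.4]), 0.63)] [411.3 159. ]
lid_hinge [(array([410.5, 199.7]), 0.79), (array([407.6, 188.3]), 0.52)] [411.3 203. ]
filter_grip [] [151.  266.7]
kettle_rim [] [153.2 246.7]
lid_front [] [147.  268.9]
lid_hinge [] [152.3 211.5]
```

View pics/b4.png

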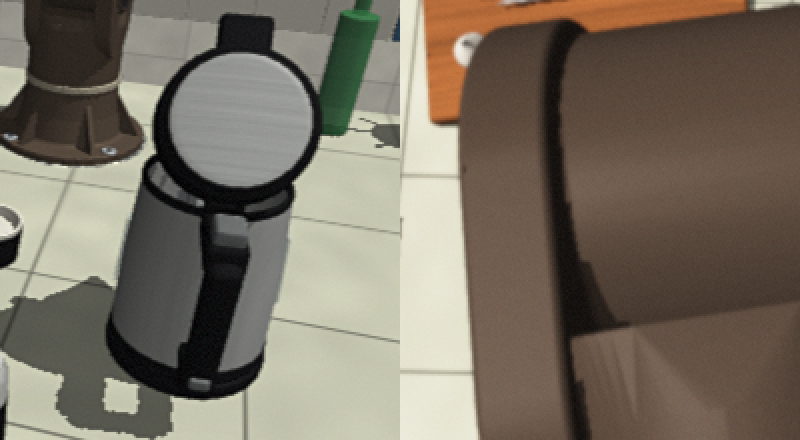

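Call:
{"method": "arm_command", "body": {
  "plan": [
    [[0.02,0,0.05],[0,0,8]],
    [[0.02,0,0.1],[0,0,16]],
    [[0.03,0,0.15],[0,0,24]],
    [[0.03,0,0.2],[0,0,30]],
    [[0.03,0,0.2],[0,0,30]]
  ],
  "fingers": -0.35
}}

```text
clock: 8.3
position: [0.4682, -0.1905, 0.4279]
ee_rot: [0.456, 1.916, -1.89]
force: [0.1, 1.0, 0.3]
width: 0.673
```

```bash
python3 - <<'E'
from h import *
go(kw(KP,(-.09,0,.306)),toolR(30,-1),ahead=.003);print(observe()["joints"].round(2))
q=get_image("top")
for n in("filter_grip","kettle_rim","lid_front","lid_hinge","filter","filter_mid"):
    print(n,[(np.round(r["point"],1),round(r["confidence"],2)) for r in place_of(q,n)[:2]], proj(q,kw(KP,PTS[n])).round(1) if n in PTS else "")
c=cv2.resize(q["color"][165:305,90:230,::-1],None,fx=4,fy=4,interpolation=cv2.INTER_CUBIC)
cv2.imwrite("pics/b5.png",c)
cv2.imwrite("pics/b5t.png",q["color"][:,:,::-1])
E
```

```text
t=8.30 shift [ 0.0893  0.0851 -0.4052] |0.424| turn [-0.3 -0.4 -0.2] |0.5| F [0.1 1.  0.3] w 0.67 tip [ 0.4793 -0.1898  0.4089]
[ 0.41 -0.12  0.03  1.92 -0.31  0.9  -0.93]
filter_grip [(array([152.6, 265.7]), 0.9), (array([178.1, 252. ]), 0.34)] [151.  266.7]
kettle_rim [(array([155.7, 248.7]), 0.92)] [153.2 246.7]
lid_front [(array([133.9, 225.1]), 0.6)] [147.  268.9]
lid_hinge [(array([152.3, 210.8]), 0.76)] [152.3 211.5]
filter [(array([155. , 264.9]), 0.72)] 
filter_mid [(array([157.1, 262.1]), 0.77)]
```

View pics/b5.png

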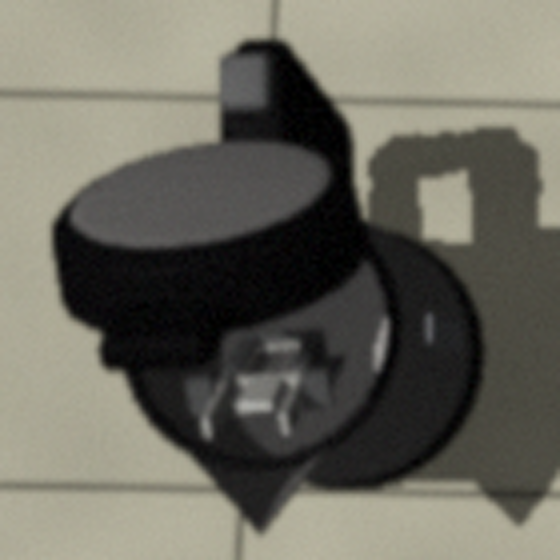

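View pics/b5t.png

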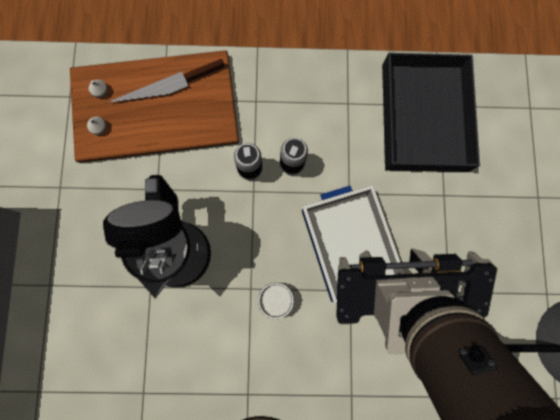

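```bash
python3 - <<'E'
from h import *
q=get_image("top")
x0,y0,f=130,235,14
c=cv2.resize(q["color"][y0:y0+42,x0:x0+50,::-1],None,fx=f,fy=f,interpolation=cv2.INTER_CUBIC)
c=cv2.convertScaleAbs(c,alpha=1.3)
for P,col in [((-.0455,.0205,.2285),(0,255,0)),((-.0455,-.0205,.2285),(0,255,0)),((-.040,0,.219),(0,0,255)),((-.0315,.0285,.2043),(255,0,0)),((-.0315,-.0285,.2043),(255,0,0)),((-.0345,.0205,.2095),(0,255,255)),((-.0345,-.0205,.2095),(0,255,255))]:
    u=proj(q,kw(KP,P));print(P,u.round(1));v=(u+.5-[x0,y0])*f;cv2.circle(c,tuple(int(a) for a in v),4,col,-1)
# rim circle
for a in np.linspace(0,2*np.pi,120):
    v=(proj(q,kw(KP,(.0685*np.cos(a),.0685*np.sin(a),.205)))+.5-[x0,y0])*f;cv2.circle(c,tuple(int(a) for a in v),2,(255,0,255),-1)
cv2.imwrite("pics/b6.png",c)
E
```

```text
(-0.0455, 0.0205, 0.2285) [138.7 269.9]
(-0.0455, -0.0205, 0.2285) [160.3 268.9]
(-0.04, 0, 0.219) [151.  266.7]
(-0.0315, 0.0285, 0.2043) [138.8 263.3]
(-0.0315, -0.0285, 0.2043) [167.8 261.9]
(-0.0345, 0.0205, 0.2095) [142.  264.5]
(-0.0345, -0.0205, 0.2095) [163.  263.5]
```

View pics/b6.png

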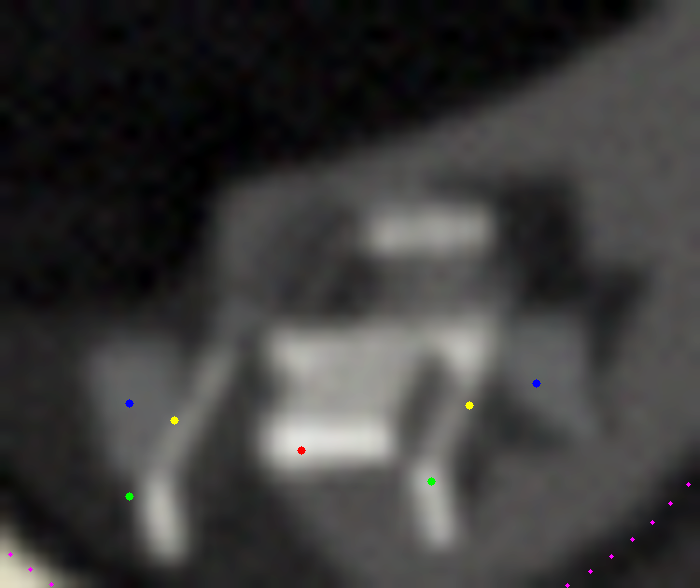

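```bash
python3 - <<'E'
from h import *
p=[get_image("scene"),get_image("top")]
print(proj(p[0],(.6214,.2235,.2971)), "obs b1 ~ ")
a=cv2.imread("pics/b1.png")[60:160,200:300];cv2.imwrite("pics/c1.png",cv2.resize(a,None,fx=5,fy=5,interpolation=cv2.INTER_CUBIC))
s=observe();R0=R.from_rotvec(s["ee_rot"]).as_matrix();w=.092*s["width"]
for sg in(-1,1):
    P=s["position"]+R0[:,1]*.022+R0[:,2]*sg*w/2
    print([proj(q,P).round(1) for q in p])
a=p[0]["color"][60:200,130:270,::-1];b=p[1]["color"][180:320,330:470,::-1]
m=np.hstack([a,b]);cv2.imwrite("pics/c2.png",cv2.resize(m,None,fx=2.8,fy=2.8,interpolation=cv2.INTER_CUBIC))
E
```

```text
[422.41361673 169.154015  ] obs b1 ~ 
[array([225.2,  55.5]), array([362.3, 253.8])]
[array([194.2,  53.4]), array([403.9, 251.6])]
```

View pics/c1.png

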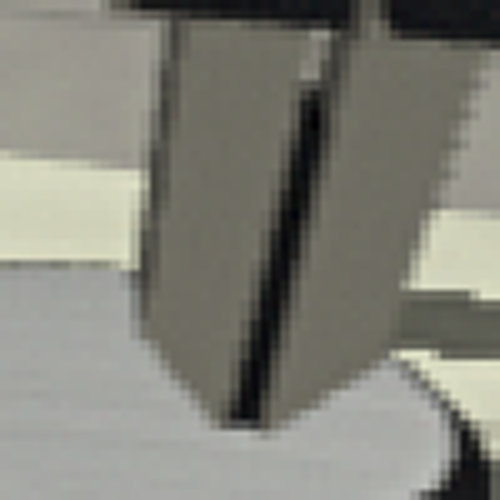

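View pics/c2.png

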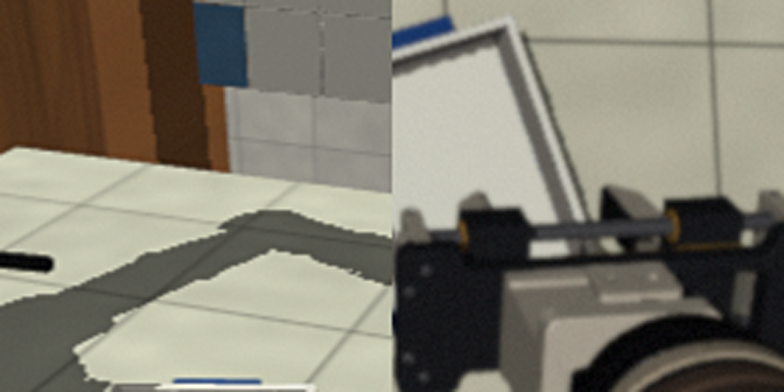

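```bash
python3 - <<'E'
from h import *
p=get_image("scene")
P=np.array((.624,.2262,.2179));print(proj(p,P),proj(p,P+[.0095,0,0]))
a=cv2.imread("pics/b3.png")[160:300,160:300];cv2.imwrite("pics/c3.png",cv2.resize(a,None,fx=5,fy=5,interpolation=cv2.INTER_CUBIC))
E
```

```text
[413.92038573 215.52809859] [413.85960667 218.57392425]
```

View pics/c3.png

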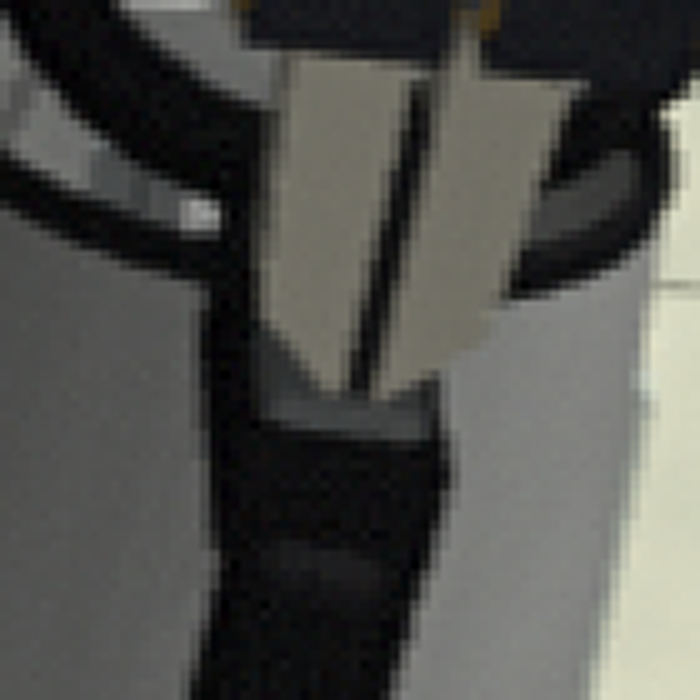

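```bash
python3 - <<'E'
import numpy as np
k=np.load("k.npy")+[-.0012,-.0021,.005];np.save("k.npy",k);print(k)
from h import *
go(kw(KP,(-.09,0,.306)),toolR(30,-1),ahead=.003)
go(kw(KP,(-.09-.04,0,.306+.069)),toolR(30,-1),ahead=.003)
E
```

```text
[0.49995318 0.21584867 0.07249892]
t=8.85 shift [ 0.0904  0.0861 -0.3955] |0.415| turn [-0.1 -0.1  0. ] |0.2| F [0.6 0.3 0.3] w 0.68 tip [ 0.4824 -0.1821  0.4093]
t=8.85 shift [ 0.0905  0.0064 -0.3954] |0.406| turn [-0.1 -0.1  0. ] |0.2| F [0.6 0.3 0.3] w 0.68 tip [ 0.4824 -0.1821  0.4093]
```

Call:
{"method": "arm_command", "body": {
  "plan": [
    [[0.02,0,-0.045],[0,0,0]],
    [[0.04,0,-0.09],[0,0,0]],
    [[0.06,0,-0.13],[0,0,0]],
    [[0.08,0,-0.175],[0,0,0]],
    [[0.09,0,-0.22],[0,0,0]]
  ]
}}

```text
clock: 9.35
position: [0.3765, 0.0321, 0.3824]
ee_rot: [0.444, 1.919, -1.886]
force: [0.6, 0.2, 0.4]
width: 0.675
```

Call:
{"method": "arm_command", "body": {
  "plan": [
    [[0,0,-0.05],[0,0,0]],
    [[0,0,-0.1],[0,0,0]],
    [[0,0,-0.14],[0,0,0]],
    [[0,0,-0.17],[0,0,0]],
    [[0,0,-0.175],[0,0,0]]
  ]
}}

```text
clock: 9.85
position: [0.3657, 0.2092, 0.384]
ee_rot: [0.44, 1.917, -1.881]
force: [0.7, -0.9, -1.1]
width: 0.676
```

```bash
python3 - <<'E'
from h import *
go(kw(KP,(-.09,0,.306)),toolR(30,-1),ahead=.003);print(observe()["joints"].round(2))
E
```

```text
t=9.85 shift [0.0007 0.0867 0.0031] |0.087| turn [-0.   0.1 -0.1] |0.1| F [ 0.7 -0.9 -1.1] w 0.68 tip [0.3767 0.21   0.3649]
[ 0.52 -0.4  -0.98  2.07 -0.16  0.82 -1.92]
```

Call:
{"method": "arm_command", "body": {
  "plan": [
    [[0.0005,0.04,0.0015],[0,0,0]],
    [[0.0005,0.075,0.0015],[0,0,0]],
    [[0.0005,0.1,0.0015],[0,0,0]],
    [[0.0005,0.12,0.0015],[0,0,0]],
    [[0.0005,0.12,0.0015],[0,0,0]]
  ]
}}

```text
clock: 10.35
position: [0.4264, 0.205, 0.2793]
ee_rot: [0.449, 1.918, -1.889]
force: [-0.4, -1.5, 0.5]
width: 0.673
```

```bash
python3 - <<'E'
from h import *
go(kw(KP,(-.04-.0035,0,.219+.0061)),toolR(30,-1),ahead=.003);print(observe()["joints"].round(2))
p=[get_image("scene"),get_image("top")]
cv2.imwrite("pics/d1.png",np.hstack([p[0]["color"][100:320,300:500,::-1],p[1]["color"][140:360,60:260,::-1]]).repeat(2,0).repeat(2,1))
E
```

```text
t=10.35 shift [ 0.0005  0.0592 -0.0059] |0.059| turn [-0.3 -0.4  0. ] |0.5| F [-0.4 -1.5  0.5] w 0.67 tip [0.4374 0.2056 0.2602]
[ 0.49  0.02 -1.26  2.18  0.62  0.63 -2.71]
```

View pics/d1.png

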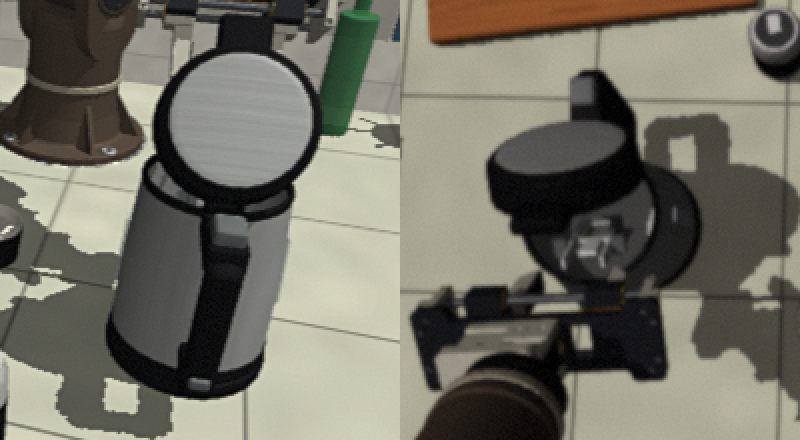

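The d1 picture shows the gripper at [540,320], on the spout side of the open mouth, with the tabs at [590,245]. Joints 3 and 7 are close to their limits (-1.26 and -2.71), so I'll back off and use the other half-turn.

Call:
{"method": "arm_command", "body": {
  "plan": [
    [[0,-0.04,0],[0,0,0]],
    [[0,-0.08,0],[0,0,0]],
    [[0,-0.11,0],[0,0,0]],
    [[0,-0.11,0.04],[0,0,-8]],
    [[0,-0.11,0.08],[0,0,-16]]
  ]
}}

```text
clock: 10.95
position: [0.3739, 0.1263, 0.3819]
ee_rot: [0.182, 2.064, -2.042]
force: [1.2, -0.2, 0.0]
width: 0.676
```

```bash
python3 - <<'E'
from h import *
go((.5,-.0,.42),toolR(0,-1),ahead=.022);print(observe()["joints"].round(2))
E
```

```text
t=10.95 shift [-0.1274 -0.0293  0.1356] |0.188| turn [  0.1   0.2 -14.5] |14.5| F [ 1.2 -0.2  0. ] w 0.68 tip [0.3794 0.1267 0.3606]
[ 0.3  -0.19 -0.68  1.96 -0.05  1.09 -1.86]
```

Call:
{"method": "arm_command", "body": {
  "plan": [
    [[-0.03,-0.01,0.03],[0,0,-7]],
    [[-0.06,-0.02,0.06],[0,0,-14.5]],
    [[-0.1,-0.03,0.1],[0,0,-14.5]],
    [[-0.127,-0.03,0.136],[0,0,-14.5]],
    [[-0.127,-0.03,0.136],[0,-4,-14.5]]
  ]
}}

```text
clock: 11.45
position: [0.5036, -0.0088, 0.4364]
ee_rot: [-0.153, 2.151, -2.16]
force: [-0.3, 0.5, 0.0]
width: 0.673
```

Call:
{"method": "arm_command", "body": {
  "plan": [
    [[0,0,0],[0,-8,0]],
    [[0,0,0],[0,-16,0]],
    [[0,0,0],[0,-24,0]],
    [[0,0,0],[0,-32,0]],
    [[0,0,0],[0,-40,0]]
  ]
}}

```text
clock: 11.95
position: [0.4997, -0.0023, 0.4371]
ee_rot: [-0.783, 1.721, -1.723]
force: [-0.4, -0.0, 0.2]
width: 0.676
```

```bash
python3 - <<'E'
from h import *
go((.5,-.0,.42),toolR(0,1),ahead=.022);print(observe()["joints"].round(2))
E
```

```text
t=11.95 shift [-0.0019 -0.0049 -0.0013] |0.005| turn [ 6.000e-01 -1.356e+02  1.000e-01] |135.6| F [-0.4 -0.   0.2] w 0.68 tip [ 0.4996 -0.0024  0.4151]
[ 0.45  0.2  -0.68  1.49  0.13  1.51 -0.95]
```

Call:
{"method": "arm_command", "body": {
  "plan": [
    [[0,0,0],[0,-8.5,0]],
    [[0,0,0],[0,-17,0]],
    [[0,0,0],[0,-25.5,0]],
    [[0,0,0],[0,-34,0]],
    [[0,0,0],[0,-42.5,0]]
  ]
}}

```text
clock: 12.45
position: [0.4997, -0.0023, 0.437]
ee_rot: [-1.226, 1.199, -1.196]
force: [-0.1, 0.5, -0.5]
width: 0.674
```

Call:
{"method": "arm_command", "body": {
  "plan": [
    [[0,0,0],[0,-8.5,0]],
    [[0,0,0],[0,-17,0]],
    [[0,0,0],[0,-25.5,0]],
    [[0,0,0],[0,-34,0]],
    [[0,0,0],[0,-42.5,0]]
  ]
}}

```text
clock: 12.95
position: [0.4996, -0.0023, 0.4369]
ee_rot: [-1.484, 0.639, -0.63]
force: [-0.2, 0.3, 0.5]
width: 0.675
```

Call:
{"method": "arm_command", "body": {
  "plan": [
    [[0,0,0],[0,-8.5,0]],
    [[0,0,0],[0,-17,0]],
    [[0,0,0],[0,-25.5,0]],
    [[0,0,0],[0,-34,0]],
    [[0,0,0],[0,-42.5,0]]
  ]
}}

```text
clock: 13.45
position: [0.4995, -0.0023, 0.4368]
ee_rot: [-1.576, 0.061, -0.048]
force: [0.1, -0.2, -0.1]
width: 0.675
```

```bash
python3 - <<'E'
from h import *
go(kw(KP,(-.09,0,.40)),toolR(0,1),ahead=.022);print(observe()["joints"].round(2))
E
```

```text
t=13.45 shift [-0.1036  0.0144  0.205 ] |0.230| turn [ 0.3 -8.1 -0.5] |8.1| F [ 0.1 -0.2 -0.1] w 0.67 tip [ 0.4993 -0.0024  0.4148]
[ 0.71  0.29 -1.07  1.47  0.25  1.54  1.15]
```

```bash
cat > data.py <<'E'
D=[([1.16239957,.43520154,.02494165,1.5741017,-.01156249,1.13401805,-.075123],[.18796484,-.59555468,.24795615],[-.31733227,2.05845943,-2.05526983]),
([.13,.27,-.29,1.43,.08,1.45,-1.66],[.5663,-.0043,.4072],[-.074,2.186,-2.187]),
([-.21,.48,-.35,1.34,.16,1.35,-2.06],[.6215,.2235,.3191],[-.08,2.187,-2.191]),
([.12,.13,-.31,1.56,.04,1.46,-1.69],[.4854,.0163,.4273],[-.076,2.187,-2.188]),
([.41,-.12,.03,1.92,-.31,.9,-.93],[.4682,-.1905,.4279],[.456,1.916,-1.89]),
([.52,-.4,-.98,2.07,-.16,.82,-1.92],[.3657,.2092,.384],[.44,1.917,-1.881]),
([.49,.02,-1.26,2.18,.62,.63,-2.71],[.4264,.205,.2793],[.449,1.918,-1.889]),
([.3,-.19,-.68,1.96,-.05,1.09,-1.86],[.3739,.1263,.3819],[.182,2.064,-2.042]),
([.45,.2,-.68,1.49,.13,1.51,-.95],[.4997,-.0023,.4371],[-.783,1.721,-1.723]),
([.71,.29,-1.07,1.47,.25,1.54,1.15],[.4995,-.0023,.4368],[-1.576,.061,-.048])]
E
cat > kin.py <<'E'
import numpy as np
from scipy.spatial.transform import Rotation as R
from scipy.optimize import least_squares
from itertools import product
from data import D
def fk(q,p,sg):
    h,L1,a1,L2,a2,L3,a3,o1,o7,bx=p
    T=R.from_euler("z",sg[0]*q[0]+o1);pos=np.array([bx,0,h]);pos=pos+T.apply([0,0,0])
    T=T*R.from_euler("y",q[1]);T=T*R.from_euler("z",sg[1]*q[2]);pos=pos+T.apply([a1,0,L1])
    T=T*R.from_euler("y",q[3]);pos=pos+T.apply([-a1+a2*0,0,0])
    T=T*R.from_euler("z",sg[2]*q[4]);pos=pos+T.apply([a2,0,L2])
    T=T*R.from_euler("y",q[5]);T=T*R.from_euler("z",sg[3]*q[6]+o7);pos=pos+T.apply([0,0,L3])+ (T*R.from_euler("z",-sg[3]*q[6]-o7)).apply([a3,0,0])
    # tool axes: y = flange z ; 
    C=np.array([[1,0,0],[0,0,1.],[0,-1,0]]).T  # columns: tool x,y,z in flange: x->x, y->z, z->-y
    C=np.column_stack([[1,0,0],[0,0,1],[0,-1,0]])
    return pos,T.as_matrix()@C
def res(p,sg):
    r=[]
    for q,x,o in D:
        P,M=fk(q,p,sg);r+=list((P-x)*5);r+=list((R.from_matrix(M).inv()*R.from_rotvec(o)).as_rotvec())
    return np.array(r)
if __name__=="__main__":
    out=[]
    for sg in product((1,-1),repeat=4):
        for o7 in (0,1.57,3.14,-1.57):
            s=least_squares(res,[.3,.4,0,.4,0,.25,0,0,o7,0],args=(sg,));out.append((s.cost,sg,s.x))
    out.sort(key=lambda t:t[0])
    for o in out[:4]:print(round(o[0],5),o[1],o[2].round(4))
    np.savez("kin.npz",p=out[0][2],sg=out[0][1])
    print(res(out[0][2],out[0][1]).reshape(-1,6).round(3))
E
python3 kin.py
```

```text
0.01902 (-1, -1, -1, -1) [ 0.2651  0.5864 -0.0262  0.4222 -0.0098  0.3615 -0.022  -0.0911 -1.6554
 -0.0046]
0.01902 (-1, -1, -1, -1) [ 0.2651  0.5864 -0.0262  0.4222 -0.0098  0.3615 -0.022  -0.0911 -1.6554
 -0.0046]
0.01902 (-1, -1, -1, -1) [ 2.6510e-01  5.8640e-01 -2.6200e-02  4.2220e-01 -9.8000e-03  3.6150e-01
 -2.2000e-02 -9.1100e-02  4.6277e+00 -4.6000e-03]
0.01902 (-1, -1, -1, -1) [ 0.2651  0.5864 -0.0262  0.4222 -0.0098  0.3615 -0.022  -0.0911 -1.6554
 -0.0046]
[[-0.046  0.015  0.022  0.    -0.006 -0.   ]
 [-0.021 -0.006  0.012 -0.003 -0.004 -0.002]
 [ 0.019 -0.02   0.039  0.004 -0.005 -0.003]
 [-0.025  0.052 -0.015  0.    -0.002  0.001]
 [-0.058  0.055 -0.004 -0.039  0.005  0.006]
 [ 0.061  0.023 -0.04  -0.048  0.006  0.006]
 [ 0.01   0.027  0.029 -0.044  0.016 -0.001]
 [-0.005  0.059 -0.027 -0.023 -0.002  0.003]
 [ 0.012  0.002 -0.014  0.004 -0.002  0.006]
 [ 0.053 -0.021 -0.002 -0.007 -0.006 -0.002]]
```

```bash
cat > sim.py <<'E'
from kin import *
import h
z=np.load("kin.npz");P=z["p"];SG=z["sg"]
LO=np.array([-2.62,-.44,-1.27,.08,-1.32,.12,-2.74]);HI=np.array([2.62,2.09,1.32,2.57,4.46,2,2.74])
def err(q,p,M):
    a,B=fk(q,P,SG);return np.r_[p-a,(R.from_matrix(M@B.T)).as_rotvec()]
def jac(q):
    a,B=fk(q,P,SG);J=np.zeros((6,7))
    for i in range(7):
        d=np.array(q,float);d[i]+=1e-5;b,C=fk(d,P,SG);J[:3,i]=(b-a)/1e-5;J[3:,i]=R.from_matrix(C@B.T).as_rotvec()/1e-5
    return J
W=np.diag([1,1,1,.3,.3,.3])
def track(q,p,M,n=60,lam=1e-3):
    q=np.array(q,float);a,B=fk(q,P,SG);rv=R.from_matrix(M@B.T).as_rotvec()
    for i in range(1,n+1):
        pp=a+(p-a)*i/n;MM=(R.from_rotvec(rv*i/n)).as_matrix()@B
        for _ in range(4):
            J=jac(q);q=q+J.T@np.linalg.solve(J@J.T+lam**2*np.eye(6),err(q,pp,MM));q=np.clip(q,LO,HI)
    return q
if __name__=="__main__":
    # replay
    q=np.array(D[8][0]);pt=[np.array(d[1]) for d in D];Mt=[R.from_rotvec(d[2]).as_matrix() for d in D]
    print("sim spin",track(q,pt[9],Mt[9]).round(2),D[9][0])
    print("sim 1->2",track(D[1][0],pt[2],Mt[2]).round(2),D[2][0])
    print("sim 3->4",track(D[3][0],pt[4],Mt[4]).round(2),D[4][0])
    print("sim 4->5",track(D[4][0],pt[5],Mt[5]).round(2),D[5][0])
    print("sim 5->6",track(D[5][0],pt[6],Mt[6]).round(2),D[6][0])
E
python3 sim.py
```

```text
sim spin [ 0.74  0.27 -1.1   1.49  0.24  1.54  1.15] [0.71, 0.29, -1.07, 1.47, 0.25, 1.54, 1.15]
sim 1->2 [-0.22  0.48 -0.35  1.35  0.16  1.34 -2.06] [-0.21, 0.48, -0.35, 1.34, 0.16, 1.35, -2.06]
sim 3->4 [ 0.43 -0.08  0.05  1.89 -0.37  0.93 -0.86] [0.41, -0.12, 0.03, 1.92, -0.31, 0.9, -0.93]
sim 4->5 [ 0.41 -0.41 -0.85  2.09 -0.2   0.83 -1.87] [0.52, -0.4, -0.98, 2.07, -0.16, 0.82, -1.92]
sim 5->6 [ 0.66 -0.05 -1.27  2.22  0.42  0.51 -2.5 ] [0.49, 0.02, -1.26, 2.18, 0.62, 0.63, -2.71]
```

```bash
cat > sweep.py <<'E'
from sim import *
from h import kw,KP,toolR
def ik(p,M,q0,j3):
    f=lambda q:np.r_[err(q,p,M)*[10,10,10,3,3,3],(q[2]-j3)*5]
    s=least_squares(f,np.clip(q0,LO+.01,HI-.01),bounds=(LO,HI));return s.x,s.cost
def pose(u,lean,sg,up):  # grasp point `up` m up slope from filter_grip
    a=np.radians(lean)
    g=kw(KP,(-.04-.5*up,0,.219+.866*up));M=toolR(lean,sg);return g-M[:,1]*.003,M
for lean in (20,30):
  for up in (.007,.09):
    p,M=pose(0,lean,1,up)
    for j3 in np.arange(-1.2,1.3,.3):
        best=min((ik(p,M,np.array([q1,.2,j3,1.9,q5,.8,q7]),j3) for q1 in(-.5,.5) for q5 in (0,2.5) for q7 in(0,1.5)),key=lambda t:t[1])
        if best[1]<1e-4: print(lean,up,round(j3,1),best[0].round(2),"margin %.2f"%np.minimum(best[0]-LO,HI-best[0]).min())
E
python3 sweep.py
```

```text
20 0.007 -1.2 [ 0.35  0.33 -1.2   2.11  0.77  0.76  0.33] margin 0.07
20 0.007 -0.9 [ 0.15  0.23 -0.9   2.12  0.6   0.66  0.5 ] margin 0.37
20 0.007 -0.6 [-0.09  0.18 -0.6   2.12  0.48  0.61  0.63] margin 0.45
20 0.007 -0.3 [-0.35  0.16 -0.3   2.12  0.37  0.58  0.73] margin 0.45
20 0.007 0.0 [-0.61  0.15  0.    2.13  0.28  0.57  0.82] margin 0.44
20 0.007 0.3 [-0.88  0.16  0.3   2.13  0.18  0.55  0.91] margin 0.43
20 0.007 0.6 [-1.14  0.18  0.6   2.13  0.07  0.54  1.03] margin 0.42
20 0.007 0.9 [-1.39  0.23  0.9   2.13 -0.1   0.54  1.19] margin 0.42
20 0.007 1.2 [-1.6   0.33  1.2   2.12 -0.37  0.58  1.46] margin 0.12
20 0.09 -1.2 [ 0.53  0.   -1.2   2.07  0.24  0.78  0.83] margin 0.07
20 0.09 -0.9 [ 0.23  0.   -0.9   2.07  0.24  0.77  0.83] margin 0.37
20 0.09 -0.6 [-0.07  0.   -0.6   2.07  0.24  0.77  0.83] margin 0.44
20 0.09 -0.3 [-0.37  0.   -0.3   2.07  0.24  0.77  0.83] margin 0.44
20 0.09 0.0 [-0.67  0.    0.    2.07  0.24  0.77  0.83] margin 0.44
20 0.09 0.3 [-0.97  0.    0.3   2.07  0.24  0.77  0.83] margin 0.44
20 0.09 0.6 [-1.27  0.    0.6   2.07  0.24  0.77  0.83] margin 
[... 681 characters left out ...]
81] margin 0.18
30 0.007 1.2 [-1.7   0.27  1.2   2.26 -0.18  0.29  1.23] margin 0.12
30 0.09 -1.2 [ 0.62 -0.18 -1.2   2.2   0.11  0.53  0.95] margin 0.07
30 0.09 -0.9 [ 0.23 -0.09 -0.9   2.2   0.35  0.56  0.71] margin 0.35
30 0.09 -0.6 [-0.1  -0.06 -0.6   2.2   0.42  0.58  0.63] margin 0.37
30 0.09 -0.3 [-0.42 -0.05 -0.3   2.2   0.46  0.6   0.59] margin 0.37
30 0.09 0.0 [-0.74 -0.05  0.    2.19  0.5   0.61  0.56] margin 0.38
30 0.09 0.3 [-1.05 -0.05  0.3   2.19  0.53  0.62  0.52] margin 0.38
30 0.09 0.6 [-1.37 -0.06  0.6   2.19  0.57  0.63  0.49] margin 0.38
30 0.09 0.9 [-1.7  -0.08  0.9   2.19  0.62  0.66  0.43] margin 0.36
30 0.09 1.2 [-2.1  -0.17  1.2   2.18  0.76  0.75  0.28] margin 0.12
```

```bash
cat > search.py <<'E'
from sweep import *
import sys
def yawR(M,deg): return R.from_euler("z",deg,degrees=True).as_matrix()@M
V=toolR(0,1)
def run(q,wps,n=25):
    qs=[q];mar=[]
    for p,M in wps:
        q=track(q,np.array(p),M,n=n,lam=1e-2);e=err(q,np.array(p),M);qs.append(q)
        mar.append(min(np.minimum(q-LO,HI-q).min(),.5)-10*max(0,np.linalg.norm(e[:3])-.01))
    return qs,mar
def tail(lean):
    pre=pose(0,lean,1,.13);prev=(pre[0]+[0,0,.05],V)
    return [(kw(KP,(-.1,0,.45)),V),pose(0,lean,1,.10),pose(0,lean,1,.007),pose(0,lean,1,.10)]
if __name__=="__main__":
    q0=np.array([.71,.29,-1.07,1.47,.25,1.54,1.15])
    rng=np.random.default_rng(int(sys.argv[1]));best=[]
    for i in range(60):
        y1,y2=rng.uniform(-.4,.0),rng.uniform(-.45,0.1);x1,x2=rng.uniform(.25,.5),rng.uniform(.45,.75);z1,z2=rng.uniform(.4,.55),rng.uniform(.3,.5)
        f1,f2=rng.uniform(-60,60,2);lean=25
        w=[((x1,y1,z1),yawR(V,f1)),((x2,y2,z2),yawR(V,f2))]
        if rng.random()<.4: w=w[1:]
        qs,m=run(q0,w+tail(lean),n=12);best.append((min(m),[(np.round(a,2).tolist(),) for a,_ in w],round(f1),round(f2),np.round(m,2),qs[-2].round(2)))
    best.sort(key=lambda t:-t[0])
    for b in best[:4]:print(b)
E
sed -i 's/^for lean in (20,30):/if __name__=="__main__":\n for lean in (20,30):/' sweep.py
python3 - <<'E'
import re
s=open('sweep.py').read();i=s.index('if __name__');h,b=s[:i],s[i:]
L=b.split('\n');L=[L[0],L[1]]+['  '+l for l in L[2:]]
open('sweep.py','w').write(h+'\n'.join(L))
E
nproc; for i in 1 2 3 4; do timeout 500 python3 search.py $i & done; wait
```

```text
4
(np.float64(0.18797126269562958), [([0.29, -0.14, 0.5],), ([0.58, -0.14, 0.38],)], 16, 56, array([0.21, 0.26, 0.25, 0.23, 0.26, 0.19]), array([ 0.23,  0.23, -1.01,  2.17,  0.79,  0.61,  0.3 ]))
(np.float64(0.12761458572652828), [([0.26, -0.14, 0.53],), ([0.45, -0.01, 0.48],)], -39, 51, array([0.18, 0.27, 0.19, 0.18, 0.2 , 0.13]), array([ 0.27,  0.24, -1.07,  2.17,  0.82,  0.63,  0.28]))
(np.float64(0.1243230848889838), [([0.3, -0.18, 0.44],), ([0.61, -0.06, 0.32],)], -60, 49, array([0.28, 0.16, 0.17, 0.16, 0.18, 0.12]), array([ 0.28,  0.25, -1.09,  2.17,  0.83,  0.64,  0.27]))
(np.float64(0.12432063376154345), [([0.25, -0.21, 0.42],), ([0.68, -0.14, 0.49],)], -55, 25, array([0.26, 0.15, 0.13, 0.13, 0.18, 0.12]), array([ 0.29,  0.25, -1.09,  2.17,  0.83,  0.64,  0.26]))
(np.float64(0.1243208691110893), [([0.32, -0.04, 0.5],), ([0.56, -0.23, 0.33],)], -2, 19, array([0.18, 0.35, 0.16, 0.15, 0.18, 0.12]), array([ 0.29,  0.25, -1.09,  2.17,  0.83,  0.64,  0.26]))
(np.float64(0.1243207360533447), [([0.32, -0.04, 0.42],), ([0.64, -0.06, 0.4],)], -28, 45, array([0.19, 0.15, 0.15, 0.14, 0.1
[... 1309 characters left out ...]
.42],)], -6, 40, array([0.27, 0.21, 0.2 , 0.18, 0.21, 0.13]), array([ 0.27,  0.24, -1.06,  2.17,  0.82,  0.63,  0.28]))
(np.float64(0.12702546649845536), [([0.33, -0.05, 0.44],), ([0.56, -0.22, 0.4],)], 31, 45, array([0.2 , 0.29, 0.19, 0.18, 0.2 , 0.13]), array([ 0.27,  0.24, -1.07,  2.17,  0.82,  0.63,  0.28]))
(np.float64(0.12432068877435665), [([0.29, -0.16, 0.45],), ([0.66, -0.4, 0.45],)], 1, -14, array([0.24, 0.18, 0.14, 0.13, 0.18, 0.12]), array([ 0.29,  0.25, -1.09,  2.17,  0.83,  0.64,  0.26]))
(np.float64(0.12281142972809245), [([0.43, -0.33, 0.5],), ([0.73, -0.12, 0.33],)], 0, -1, array([0.23, 0.38, 0.13, 0.12, 0.18, 0.12]), array([ 0.29,  0.25, -1.09,  2.17,  0.83,  0.64,  0.26]))
```

```bash
cat > search2.py <<'E'
from search import *
q0=np.array([.71,.29,-1.07,1.47,.25,1.54,1.15])
rng=np.random.default_rng(int(sys.argv[1]));best=[]
for i in range(90):
    y1,y2=rng.uniform(-.3,.05),rng.uniform(-.3,.1);x1,x2=rng.uniform(.28,.4),rng.uniform(.45,.65);z1,z2=rng.uniform(.42,.58),rng.uniform(.33,.5)
    f1,f2=rng.uniform(-80,80),rng.uniform(20,100)
    w=[((x1,y1,z1),yawR(V,f1)),((x2,y2,z2),yawR(V,f2))]
    u=rng.random()
    if u<.3: w=[((.5,0,.437),yawR(V,f2)),((x1,y1,z1),V)]
    qs,m=run(q0,w+tail(25),n=12);best.append((min(m),[np.round(a,2).tolist() for a,_ in w],round(f1),round(f2),u<.3,np.round(m,2),qs[-2].round(2)))
best.sort(key=lambda t:-t[0])
for b in best[:3]:print(b)
E
for i in 1 2 3 4; do timeout 560 python3 search2.py $i & done; wait
```

```text
this script no longer has the robot
(np.float64(0.15032077918815134), [[0.31, -0.01, 0.46], [0.53, -0.12, 0.45]], -71, 43, False, array([0.16, 0.27, 0.22, 0.2 , 0.22, 0.15]), array([ 0.26,  0.24, -1.05,  2.17,  0.81,  0.62,  0.29]))
(np.float64(0.1458417706238797), [[0.32, -0.03, 0.46], [0.55, -0.03, 0.43]], -50, 56, False, array([0.19, 0.15, 0.22, 0.2 , 0.22, 0.15]), array([ 0.26,  0.24, -1.05,  2.17,  0.81,  0.62,  0.29]))
(np.float64(0.13006074770292875), [[0.36, -0.11, 0.57], [0.48, -0.03, 0.47]], -57, 66, False, array([0.19, 0.15, 0.2 , 0.18, 0.2 , 0.13]), array([ 0.27,  0.24, -1.07,  2.17,  0.82,  0.63,  0.28]))
(np.float64(0.14974067457890428), [[0.34, 0.04, 0.57], [0.5, 0.02, 0.4]], -46, 54, False, array([0.15, 0.16, 0.23, 0.21, 0.24, 0.16]), array([ 0.25,  0.23, -1.03,  2.17,  0.8 ,  0.62,  0.29]))
(np.float64(0.14183873709561845), [[0.3, -0.15, 0.42], [0.53, -0.03, 0.34]], -45, 53, False, array([0.26, 0.16, 0.21, 0.19, 0.21, 0.14]), array([ 0.26,  0.24, -1.06,  2.17,  0.82,  0.62,  0.28]))
(np.float64(0.13247343767276365), [[0.34, -0.19, 0.54], [0.63, -0.02, 0.4]], -2, 58, False, array([0.27, 0.13, 0.2 , 0.18, 0.21, 0.14]), array([ 0.27,  0.24, -1.06,  2.17,  0.82,  0.63,  0.28]))
(np.float64(0.15908047023338678), [[0.3, -0.09, 0.47], [0.59, -0.26, 0.46]], 2, 50, False, array([0.18, 0.21, 0.23, 0.21, 0.23, 0.16]), array([ 0.25,  0.23, -1.04,  2.17,  0.81,  0.62,  0.29]))
(np.float64(0.1390945006308386), [[0.3, -0.19, 0.55], [0.52, -0.0, 0.42]], -65, 74, False, array([0.24, 0.14, 0.26, 0.24, 0.27, 0.2 ]), array([ 0.23,  0.22, -1.  ,  2.18,  0.79,  0.61,  0.31]))
(np.float64(0.1340253620347417), [[0.31, 0.04, 0.52], [0.55, -0.16, 0.49]], 13, 41, False, array([0.13, 0.29, 0.22, 0.2 , 0.22, 0.15]), array([ 0.26,  0.24, -1.05,  2.17,  0.81,  0.62,  0.29]))Exception ignored in: <_io.TextIOWrapper mode='rw' encoding='UTF-8'>
Traceback (most recent call last):
BrokenPipeError: [Errno 32] Broken pipe
```

```bash
python3 - <<'E'
from h import *
V=toolR(0,1);Y=lambda d:R.from_euler("z",d,degrees=True).as_matrix()@V
go((.30,-.14,.48),Y(16),ahead=0);print(observe()["joints"].round(2))
E
```

```text
t=13.45 shift [-0.1898 -0.0408 -0.1514] |0.246| turn [  0.2 -24.1  -0.5] |24.1| F [ 0.1 -0.2 -0.1] w 0.67 tip [ 0.4993 -0.0024  0.4148]
[ 0.71  0.29 -1.07  1.47  0.25  1.54  1.15]
```

Call:
{"method": "arm_command", "body": {
  "plan": [
    [[-0.038,-0.01,-0.03],[0,-5,0]],
    [[-0.076,-0.02,-0.06],[0,-10,0]],
    [[-0.114,-0.03,-0.09],[0,-15,0]],
    [[-0.152,-0.04,-0.12],[0,-20,0]],
    [[-0.19,-0.04,-0.151],[0,-24,0]]
  ]
}}

```text
clock: 13.95
position: [0.3443, -0.1084, 0.4741]
ee_rot: [-1.564, -0.237, 0.25]
force: [0.4, -1.1, -1.1]
width: 0.674
```

```bash
python3 - <<'E'
from h import *
V=toolR(0,1);Y=lambda d:R.from_euler("z",d,degrees=True).as_matrix()@V
go((.58,-.14,.40),Y(56),ahead=0);print(observe()["joints"].round(2))
E
```

```text
t=13.95 shift [ 0.2156  0.0727 -0.1015] |0.249| turn [  0.1 -42.4  -0.6] |42.4| F [ 0.4 -1.1 -1.1] w 0.67 tip [ 0.3441 -0.1086  0.4521]
[ 1.32 -0.11 -0.99  1.65 -0.08  1.56  2.22]
```

```bash
sed -e '/^from cell/d' h.py > hs.py; sed -i 's/^import h$//' sim.py; sed -i 's/^from h import/from hs import/' sweep.py; cat > s3.py <<'E'
from search import *
q0=np.array([1.32,-.11,-.99,1.65,-.08,1.56,2.22]);p0,_=fk(q0,P,SG);print(p0)
for w in ([((.58,-.14,.40),yawR(V,56))],[],[((.45,-.3,.45),V)],[((.58,-.14,.40),V)],[((.58,-.14,.40),yawR(V,20))],[((.34,-.108,.474),yawR(V,-40))],[((.34,-.108,.474),yawR(V,40))]):
    qs,m=run(q0,w+tail(25),n=20);print(np.round(m,2));print(np.array(qs[1:]).round(2))
E
timeout 500 python3 s3.py
```

```text
[ 0.36028308 -0.11392224  0.46063289]
[0.12 0.15 0.15 0.18 0.13]
[[ 0.82  0.51 -1.15  1.36  0.46  1.56  2.35]
 [ 0.41  0.13 -1.12  1.56  0.12  1.52  0.94]
 [ 0.52 -0.12 -1.12  2.13  0.13  0.68  0.94]
 [ 0.28  0.25 -1.09  2.17  0.83  0.64  0.27]
 [ 0.53 -0.13 -1.14  2.13  0.12  0.67  0.95]]
[-0.45  0.   -1.44  0.  ]
[[ 1.46 -0.44 -1.27  1.56 -0.5   1.69  1.72]
 [ 0.98 -0.44 -1.26  2.12 -0.51  0.77  1.61]
 [ 1.32 -0.44 -1.27  2.23 -0.82  0.6   1.88]
 [ 0.97 -0.44 -1.26  2.12 -0.51  0.77  1.6 ]]
[0.29 0.   0.05 0.18 0.13]
[[ 1.18  0.32 -0.98  1.39  0.26  1.57  1.87]
 [ 0.51  0.17 -1.27  1.56  0.16  1.53  0.88]
 [ 0.67 -0.17 -1.22  2.13  0.02  0.67  1.05]
 [ 0.28  0.25 -1.09  2.17  0.83  0.64  0.27]
 [ 0.53 -0.13 -1.14  2.13  0.12  0.67  0.95]]
[0.26 0.08 0.09 0.18 0.13]
[[ 0.77  0.46 -1.01  1.36  0.39  1.52  1.44]
 [ 0.46  0.15 -1.19  1.56  0.14  1.53  0.91]
 [ 0.6  -0.15 -1.18  2.13  0.08  0.67  0.99]
 [ 0.28  0.25 -1.09  2.17  0.83  0.64  0.27]
 [ 0.53 -0.13 -1.14  2.13  0.12  0.67  0.95]]
[0.21 0.11 0.11 0.18 0.13]
[[ 0.79  0.48 -1.06  1.36  0.41  1.53  1.76]
 [ 0.44  0.14 -1.16  1.56  0.13  1.52  0.92]
 [ 0.57 -0.14 -1.16  2.13  0.1   0.67  0.97]
 [ 0.28  0.25 -1.09  2.17  0.83  0.64  0.27]
 [ 0.53 -0.13 -1.14  2.13  0.12  0.67  0.95]]
[ 0.2  -0.45  0.   -1.44  0.  ]
[[ 1.53 -0.24 -1.01  1.65 -0.2   1.62  1.48]
 [ 1.46 -0.44 -1.27  1.56 -0.5   1.68  1.71]
 [ 0.98 -0.44 -1.26  2.12 -0.51  0.77  1.61]
 [ 1.32 -0.44 -1.27  2.23 -0.82  0.6   1.88]
 [ 0.97 -0.44 -1.26  2.12 -0.51  0.77  1.6 ]]
[ 0.   -0.45  0.   -1.44  0.  ]
[[ 1.24 -0.16 -0.84  1.65 -0.12  1.6   2.74]
 [ 1.46 -0.44 -1.27  1.56 -0.5   1.69  1.72]
 [ 0.98 -0.44 -1.26  2.12 -0.52  0.77  1.61]
 [ 1.32 -0.44 -1.27  2.23 -0.82  0.6   1.88]
 [ 0.97 -0.44 -1.26  2.12 -0.51  0.77  1.6 ]]
```

```bash
cat > s4.py <<'E'
from search import *
q0=np.array([1.32,-.11,-.99,1.65,-.08,1.56,2.22])
A=((.58,-.14,.40),yawR(V,56))
for w in ([((.25,-.3,.45),V),((.45,-.5,.40),V),((.65,-.1,.42),V)],[((.15,-.35,.45),yawR(V,-40)),((.3,-.6,.40),yawR(V,-40)),((.65,-.1,.42),yawR(V,20))],
 [((.25,-.3,.45),yawR(V,-60)),((.45,-.5,.35),yawR(V,-60)),((.45,-.5,.35),yawR(V,30)),((.65,-.1,.42),yawR(V,30))],
 [A,((.75,-.14,.42),yawR(V,56)),((.75,.1,.42),yawR(V,56))],[A,((.6,-.14,.42),yawR(V,100))],[A,((.4,.05,.45),yawR(V,90))],[A,((.4,.05,.45),yawR(V,20))]):
    qs,m=run(q0,w+tail(25),n=20);print(np.round(m,2));print(np.array(qs[1:]).round(2))
E
timeout 560 python3 s4.py
```

```text
[0.27 0.44 0.41 0.32 0.29 0.32 0.27]
[[ 1.51 -0.05 -0.69  1.66 -0.03  1.52  2.47]
 [ 1.14  0.53 -0.72  1.18  0.34  1.56  2.13]
 [ 0.49  0.51 -0.77  1.17  0.34  1.59  1.44]
 [ 0.28  0.11 -0.95  1.56  0.09  1.52  0.98]
 [ 0.33 -0.09 -0.98  2.13  0.2   0.68  0.86]
 [ 0.18  0.21 -0.95  2.18  0.76  0.59  0.34]
 [ 0.36 -0.09 -1.    2.13  0.2   0.68  0.87]]
[0.37 0.46 0.35 0.24 0.22 0.25 0.19]
[[ 1.67 -0.07 -0.56  1.68 -0.04  1.52  2.07]
 [ 1.36  0.5  -0.62  1.18  0.28  1.54  1.74]
 [ 0.55  0.54 -0.92  1.17  0.43  1.62  1.73]
 [ 0.34  0.12 -1.03  1.56  0.1   1.52  0.96]
 [ 0.42 -0.1  -1.05  2.13  0.17  0.68  0.89]
 [ 0.24  0.23 -1.02  2.17  0.8   0.61  0.3 ]
 [ 0.46 -0.11 -1.08  2.13  0.16  0.68  0.91]]
[0.38 0.45 0.07 0.13 0.06 0.07 0.18 0.13]
[[ 1.65 -0.06 -0.81  1.66 -0.04  1.52  1.44]
 [ 1.2   0.57 -0.82  1.27  0.41  1.47  1.02]
 [ 1.33  0.7  -1.2   1.27  0.64  1.58  2.42]
 [ 0.63  0.61 -1.14  1.16  0.56  1.67  1.8 ]
 [ 0.47  0.15 -1.21  1.56  0.14  1.53  0.91]
 [ 0.62 -0.15 -1.2   2.13  0.06  0.67  1.01]
 [ 0.28  0.25 -1.09  2.17  0.83  0.64  0.27]
 [ 0.53 -0.13 -1.14  2.13  0.12  0.67
[... 576 characters left out ...]
96]
 [ 0.28  0.25 -1.09  2.17  0.83  0.64  0.27]
 [ 0.53 -0.13 -1.14  2.13  0.12  0.67  0.95]]
[0.12 0.   0.06 0.08 0.18 0.13]
[[ 0.82  0.51 -1.15  1.36  0.46  1.56  2.35]
 [ 1.   -0.04 -1.17  1.64 -0.04  1.52  2.74]
 [ 0.47  0.15 -1.21  1.56  0.14  1.53  0.91]
 [ 0.61 -0.15 -1.19  2.13  0.06  0.67  1.  ]
 [ 0.28  0.25 -1.09  2.17  0.83  0.64  0.27]
 [ 0.53 -0.13 -1.14  2.13  0.12  0.67  0.95]]
[0.12 0.11 0.02 0.05 0.18 0.13]
[[ 0.82  0.51 -1.15  1.36  0.46  1.56  2.35]
 [ 0.99 -0.04 -1.16  1.64 -0.04  1.52  1.84]
 [ 0.5   0.17 -1.25  1.56  0.16  1.53  0.89]
 [ 0.66 -0.17 -1.22  2.13  0.02  0.67  1.05]
 [ 0.28  0.25 -1.09  2.17  0.83  0.64  0.27]
 [ 0.53 -0.13 -1.14  2.13  0.12  0.67  0.95]]
```

```bash
python3 - <<'E'
from h import *
go((.25,-.30,.45),toolR(0,1),ahead=0)
E
```

```text
t=13.95 shift [-0.1479  0.0264 -0.1536] |0.215| turn [ 0.4 13.6 -0.5] |13.6| F [ 0.4 -1.1 -1.1] w 0.67 tip [ 0.3441 -0.1086  0.4521]
```

Call:
{"method": "arm_command", "body": {
  "plan": [
    [[-0.035,0.006,-0.035],[0,3,0]],
    [[-0.07,0.012,-0.07],[0,6,0]],
    [[-0.1,0.02,-0.1],[0,10,0]],
    [[-0.125,0.026,-0.13],[0,13.6,0]],
    [[-0.148,0.026,-0.154],[0,13.6,0]]
  ]
}}

```text
clock: 14.45
position: [0.2481, -0.3014, 0.4507]
ee_rot: [-1.579, -0.045, 0.057]
force: [0.3, -0.0, 0.5]
width: 0.677
```

```bash
python3 - <<'E'
from h import *
print(observe()["joints"].round(2));go((.45,-.50,.42),toolR(0,1),ahead=0);go((.65,-.1,.44),toolR(0,1),ahead=0)
E
```

```text
[ 1.5  -0.03 -0.71  1.67 -0.01  1.5   2.42]
t=14.45 shift [ 0.1888  0.0312 -0.211 ] |0.285| turn [ 0.5 -0.4 -0.4] |0.8| F [ 0.3 -0.   0.5] w 0.68 tip [ 0.248  -0.3016  0.4287]
t=14.45 shift [0.4141 0.0061 0.175 ] |0.450| turn [ 0.5 -0.4 -0.4] |0.8| F [ 0.3 -0.   0.5] w 0.68 tip [ 0.248  -0.3016  0.4287]
```

Joints match the simulation. Continuing along the same route.

Call:
{"method": "arm_command", "body": {
  "plan": [
    [[0.033,0.005,-0.037],[0,0,0]],
    [[0.066,0.01,-0.074],[0,0,0]],
    [[0.1,0.016,-0.111],[0,0,0]],
    [[0.13,0.022,-0.148],[0,0,0]],
    [[0.16,0.03,-0.18],[0,0,0]]
  ]
}}

```text
clock: 14.95
position: [0.4205, -0.472, 0.4211]
ee_rot: [-1.578, -0.047, 0.059]
force: [-1.5, -1.3, 0.8]
width: 0.674
```

```bash
python3 - <<'E'
from h import *
print(observe()["joints"].round(2));go((.65,-.1,.44),toolR(0,1),ahead=0)
E
```

```text
[ 1.19  0.46 -0.74  1.21  0.32  1.58  2.15]
t=14.95 shift [ 0.2541 -0.0236  0.3554] |0.437| turn [ 0.4 -0.3 -0.4] |0.7| F [-1.5 -1.3  0.8] w 0.67 tip [ 0.4203 -0.4721  0.3991]
```

Call:
{"method": "arm_command", "body": {
  "plan": [
    [[0.028,-0.003,0.039],[0,0,0]],
    [[0.056,-0.006,0.078],[0,0,0]],
    [[0.084,-0.01,0.117],[0,0,0]],
    [[0.112,-0.014,0.156],[0,0,0]],
    [[0.14,-0.018,0.196],[0,0,0]]
  ]
}}

```text
clock: 15.45
position: [0.5469, -0.2637, 0.4362]
ee_rot: [-1.576, -0.047, 0.061]
force: [0.9, -0.3, -0.8]
width: 0.673
```

Call:
{"method": "arm_command", "body": {
  "plan": [
    [[0.028,-0.003,0.039],[0,0,0]],
    [[0.056,-0.006,0.078],[0,0,0]],
    [[0.084,-0.006,0.117],[0,0,0]],
    [[0.114,-0.006,0.159],[0,0,0]],
    [[0.114,-0.006,0.159],[0,0,0]]
  ]
}}

```text
clock: 15.95
position: [0.6511, -0.0909, 0.438]
ee_rot: [-1.571, -0.055, 0.072]
force: [-1.0, 0.1, -0.0]
width: 0.676
```

```bash
python3 - <<'E'
from h import *
print(observe()["joints"].round(2));go(kw(KP,(-.1,0,.46)),toolR(0,1),ahead=0)
E
```

```text
[ 0.48  0.53 -0.79  1.08  0.37  1.67  1.45]
t=15.95 shift [-0.2261 -0.0195  0.3188] |0.391| turn [ 0.   0.5 -0.6] |0.8| F [-1.   0.1 -0. ] w 0.68 tip [ 0.6508 -0.091   0.416 ]
```

Call:
{"method": "arm_command", "body": {
  "plan": [
    [[-0.027,-0.004,0.039],[0,0,0]],
    [[-0.055,-0.008,0.078],[0,0,0]],
    [[-0.083,-0.012,0.117],[0,0,0]],
    [[-0.111,-0.016,0.156],[0,0,0]],
    [[-0.139,-0.02,0.196],[0,0,0]]
  ]
}}

```text
clock: 16.45
position: [0.4968, 0.0888, 0.4583]
ee_rot: [-1.576, -0.044, 0.064]
force: [1.0, 0.6, 1.7]
width: 0.676
```

Call:
{"method": "arm_command", "body": {
  "plan": [
    [[-0.027,0,0.039],[0,0,0]],
    [[-0.055,0,0.078],[0,0,0]],
    [[-0.087,0,0.123],[0,0,0]],
    [[-0.087,0,0.123],[0,0,0]]
  ]
}}

```text
clock: 16.85
position: [0.3986, 0.21, 0.4588]
ee_rot: [-1.575, -0.052, 0.071]
force: [-0.2, -0.1, 1.3]
width: 0.674
```

```bash
python3 - <<'E'
from h import *
print(observe()["joints"].round(2))
for lean in(25,):
  for up in(.10,.04):
    go(kw(KP,(-.04-.5*up,0,.219+.866*up)),toolR(lean,1),ahead=.003)
E
```

```text
[ 0.27  0.15 -0.99  1.52  0.12  1.55  0.93]
t=16.85 shift [ 0.012   0.1503 -0.0008] |0.151| turn [  0.2   0.4 -25.7] |25.7| F [-0.2 -0.1  1.3] w 0.67 tip [0.3984 0.2099 0.4368]
t=16.85 shift [ 0.0427  0.2019 -0.0008] |0.206| turn [  0.2   0.4 -25.7] |25.7| F [-0.2 -0.1  1.3] w 0.67 tip [0.3984 0.2099 0.4368]
```

Call:
{"method": "arm_command", "body": {
  "plan": [
    [[0.0,0.02,-0.001],[0,0,-8]],
    [[0.003,0.05,-0.001],[0,0,-16]],
    [[0.006,0.08,-0.001],[0,0,-24]],
    [[0.012,0.12,-0.001],[0,0.4,-30.7]],
    [[0.012,0.15,-0.001],[0,0.4,-30.7]]
  ]
}}

```text
clock: 17.35
position: [0.412, 0.2007, 0.3044]
ee_rot: [-1.528, -0.461, -0.364]
force: [1.3, -0.2, -0.0]
width: 0.675
```

```bash
python3 - <<'E'
from h import *
print(observe()["joints"].round(2))
for up in(.04,.007):
    go(kw(KP,(-.04-.5*up,0,.219+.866*up)),toolR(30,1),ahead=.003)
E
```

```text
[ 0.48 -0.11 -1.16  2.17  0.37  0.63  0.68]
t=17.35 shift [-0.0006  0.0552  0.0098] |0.056| turn [ 1.  -0.3  0.2] |1.1| F [ 1.3 -0.2 -0. ] w 0.67 tip [0.423  0.2011 0.2854]
t=17.35 shift [-0.0007  0.0882  0.0103] |0.089| turn [ 1.  -0.3  0.2] |1.1| F [ 1.3 -0.2 -0. ] w 0.67 tip [0.423  0.2011 0.2854]
```

Call:
{"method": "arm_command", "body": {
  "plan": [
    [[0.0,0.02,0.005],[0,0,0]],
    [[0,0.04,0.006],[0,0,0]],
    [[0,0.052,0.006],[0,0,0]],
    [[0,0.052,0.006],[0,0,0]]
  ]
}}

```text
clock: 17.75
position: [0.4403, 0.2074, 0.26]
ee_rot: [-1.527, -0.452, -0.361]
force: [0.4, 0.6, 0.3]
width: 0.677
```

```bash
python3 - <<'E'
from h import *
print(observe()["joints"].round(2))
for up in(.04,.007):
    go(kw(KP,(-.04-.5*up,0,.219+.866*up)),toolR(30,1),ahead=.003)
p=[get_image("scene"),get_image("top")]
cv2.imwrite("pics/e1.png",np.hstack([p[0]["color"][100:320,300:500,::-1],p[1]["color"][140:360,60:260,::-1]]).repeat(2,0).repeat(2,1))
E
```

```text
[ 0.38  0.13 -1.22  2.19  0.81  0.68  0.23]
t=17.75 shift [-0.0031  0.0025  0.0041] |0.006| turn [ 0.9 -0.5 -0.3] |1.1| F [0.4 0.6 0.3] w 0.68 tip [0.4512 0.2078 0.2409]
t=17.75 shift [-0.003   0.0355  0.0047] |0.036| turn [ 0.9 -0.5 -0.3] |1.1| F [0.4 0.6 0.3] w 0.68 tip [0.4512 0.2078 0.2409]
```

View pics/e1.png

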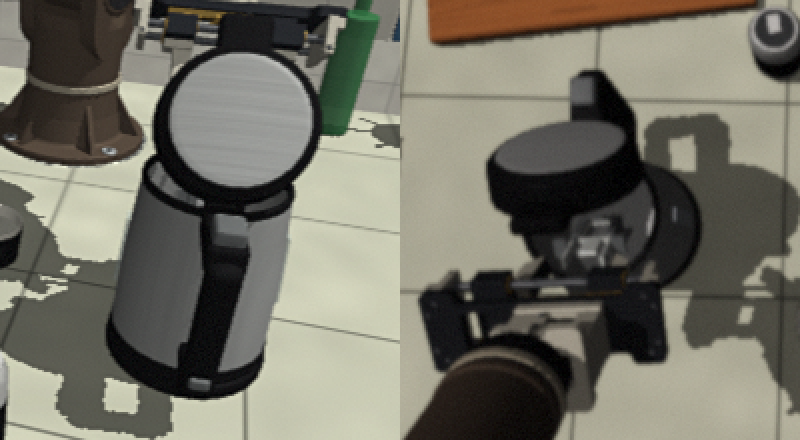

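Call:
{"method": "arm_command", "body": {
  "plan": [
    [[-0.002,0.008,0.003],[0.5,0,0]],
    [[-0.003,0.014,0.0045],[0.9,-0.4,0]],
    [[-0.003,0.018,0.0045],[0.9,-0.4,0]],
    [[-0.003,0.018,0.0045],[0.9,-0.4,0]]
  ]
}}

```text
clock: 18.25
position: [0.447, 0.2128, 0.2446]
ee_rot: [-1.512, -0.462, -0.356]
force: [0.1, 0.4, 0.9]
width: 0.675
```

```bash
python3 - <<'E'
from h import *
print(observe()["joints"].round(2))
for up in(.007,):
    go(kw(KP,(-.04-.5*up,0,.219+.866*up)),toolR(30,1),ahead=.003)
q=get_image("top");x0,y0,f=110,235,10
c=cv2.resize(q["color"][y0:y0+55,x0:x0+75,::-1],None,fx=f,fy=f,interpolation=cv2.INTER_CUBIC);c=cv2.convertScaleAbs(c,alpha=1.4)
s=observe();R0=R.from_rotvec(s["ee_rot"]).as_matrix();w=.092*s["width"]
for sg in(-1,1):
  for sx in (-.0095,.0095):
    P=s["position"]+R0[:,1]*.022+R0[:,2]*sg*w/2+R0[:,0]*sx
    v=(proj(q,P)+.5-[x0,y0])*f;cv2.circle(c,tuple(int(a) for a in v),4,(0,255,0),-1)
cv2.imwrite("pics/e2.png",c)
E
```

```text
[ 0.33  0.18 -1.19  2.21  0.91  0.67  0.13]
t=18.25 shift [-0.0016  0.0187 -0.0008] |0.019| turn [ 0.  -0.2 -0. ] |0.2| F [0.1 0.4 0.9] w 0.67 tip [0.458  0.2136 0.2256]
```

View pics/e2.png

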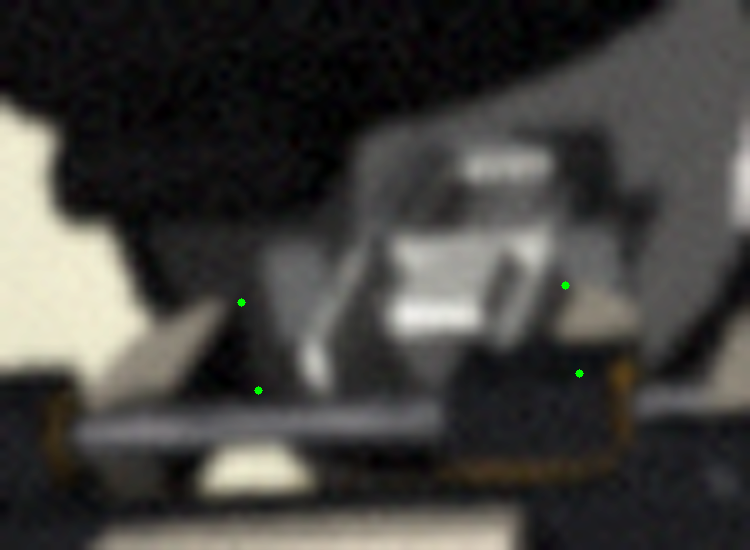

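Call:
{"method": "arm_command", "body": {
  "plan": [
    [[-0.0015,0.007,-0.0005],[0,0,0]],
    [[-0.0015,0.013,-0.0005],[0,0,0]],
    [[-0.0015,0.017,-0.0005],[0,0,0]],
    [[-0.0015,0.018,-0.0005],[0,0,0]],
    [[-0.0015,0.018,-0.0005],[0,0,0]]
  ]
}}

```text
clock: 18.8
position: [0.4547, 0.2133, 0.2277]
ee_rot: [-1.511, -0.462, -0.355]
force: [0.2, -0.0, 0.2]
width: 0.672
```

```bash
python3 - <<'E'
from h import *
print(observe()["joints"].round(2))
for up in(.007,):
    go(kw(KP,(-.04-.5*up,0,.219+.866*up)),toolR(30,1),ahead=.003)
E
```

```text
[ 0.27  0.22 -1.15  2.22  1.    0.67  0.05]
t=18.80 shift [ 0.0003  0.0002 -0.0007] |0.001| turn [-0.  -0.2 -0.1] |0.2| F [ 0.2 -0.   0.2] w 0.67 tip [0.4656 0.2141 0.2086]
```

Call:
{"method": "arm_command", "body": {
  "plan": [
    [[0,0,0],[0,0,0]],
    [[0,0,0],[0,0,0]],
    [[0,0,0],[0,0,0]],
    [[0,0,0],[0,0,0]],
    [[0,0,0],[0,0,0]]
  ],
  "fingers": 1,
  "squeeze": 20
}}

```text
clock: 19.3
position: [0.4548, 0.2131, 0.2279]
ee_rot: [-1.512, -0.462, -0.356]
force: [-1.2, -1.0, 3.1]
width: 0.321
```

Call:
{"method": "arm_command", "body": {
  "plan": [
    [[0,0,0],[0,0,0]],
    [[0,0,0],[0,0,0]]
  ]
}}

```text
clock: 19.5
position: [0.4548, 0.2131, 0.2279]
ee_rot: [-1.512, -0.462, -0.355]
force: [-2.5, -0.2, 3.4]
width: 0.318
```

Width is 0.32 (29 mm), so the tabs are pinched right in. Pulling up the slope.

Call:
{"method": "arm_command", "body": {
  "plan": [
    [[0,-0.004,0],[0,0,0]],
    [[0,-0.009,0],[0,0,0]],
    [[0,-0.015,0],[0,0,0]],
    [[0,-0.022,0],[0,0,0]],
    [[0,-0.03,0],[0,0,0]]
  ]
}}

```text
clock: 20.0
position: [0.4393, 0.2121, 0.254]
ee_rot: [-1.512, -0.462, -0.355]
force: [0.0, -0.3, 0.0]
width: 0.318
```

Call:
{"method": "arm_command", "body": {
  "plan": [
    [[0,-0.01,0],[0,0,0]],
    [[0,-0.022,0],[0,0,0]],
    [[0,-0.035,0],[0,0,0]],
    [[0,-0.05,0],[0,0,0]],
    [[0,-0.06,0],[0,0,0]]
  ]
}}

```text
clock: 20.5
position: [0.4094, 0.2103, 0.3067]
ee_rot: [-1.511, -0.463, -0.356]
force: [0.2, -0.5, -0.3]
width: 0.318
```

```bash
python3 - <<'E'
from h import *
s=observe();print(s["joints"].round(2),s["force"],s["width"])
p=[get_image("scene"),get_image("top")]
cv2.imwrite("pics/f1.png",np.hstack([p[0]["color"][60:280,270:470,::-1],p[1]["color"][140:360,60:260,::-1]]).repeat(2,0).repeat(2,1))
E
```

```text
[ 0.46 -0.11 -1.15  2.16  0.35  0.63  0.69] [ 0.23161913 -0.47168819 -0.26601056] 0.31777541162652706
```

View pics/f1.png

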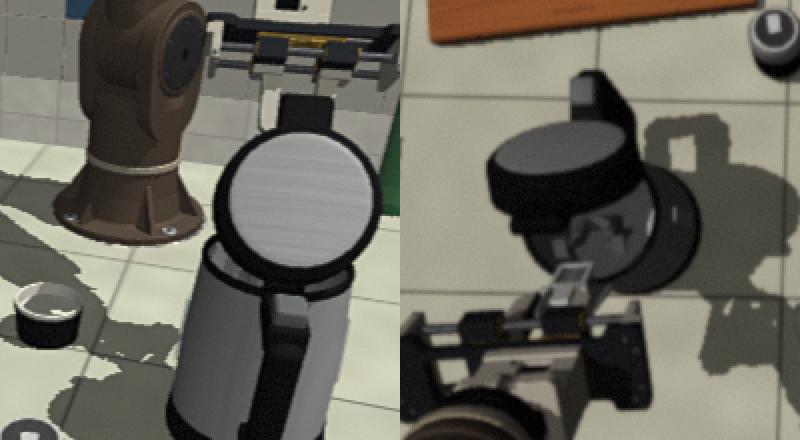

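```bash
python3 - <<'E'
from h import *
p=get_image("top")
for c in [(303,208),(374,188),(406,276),(333,300)]: print(atz(p,c,.055).round(3))
L=[atz(p,c,.045) for c in [(337,193),(372,296)]];print(L,np.degrees(np.arctan2(*(L[0]-L[1])[1::-1])))
cv2.imwrite("pics/g1.png",p["color"][160:330,260:460,::-1].repeat(4,0).repeat(4,1)[:600,:800])
b=np.array([atz(p,c,.055) for c in [(303,208),(374,188),(406,276),(333,300)]]).mean(0);print(b)
M=toolR(30,1);print(go((b[0]+.035,b[1],.2),M,ahead=.08)); print(M[:,1])
E
```

```text
[ 0.614 -0.092  0.055]
[ 0.668 -0.267  0.055]
[ 0.455 -0.339  0.055]
[ 0.396 -0.164  0.055]
[array([ 0.65527464, -0.17717755,  0.045     ]), array([ 0.4063063 , -0.25900692,  0.045     ])] 18.19433995986798
[ 0.53300085 -0.21548634  0.055     ]
t=20.65 shift [ 0.0577  0.0761 -0.4354] |0.446| turn [ 0.1 -0.2  0.1] |0.2| F [-0.4 -0.3 -1.5] w 0.32 tip [0.421  0.2106 0.2874]
(array([ 0.05774094,  0.0761347 , -0.43540617]), array([ 0.06603493, -0.16488613,  0.08834279]))
[ 0.49868655  0.03621771 -0.8660254 ]
```

View pics/g1.png

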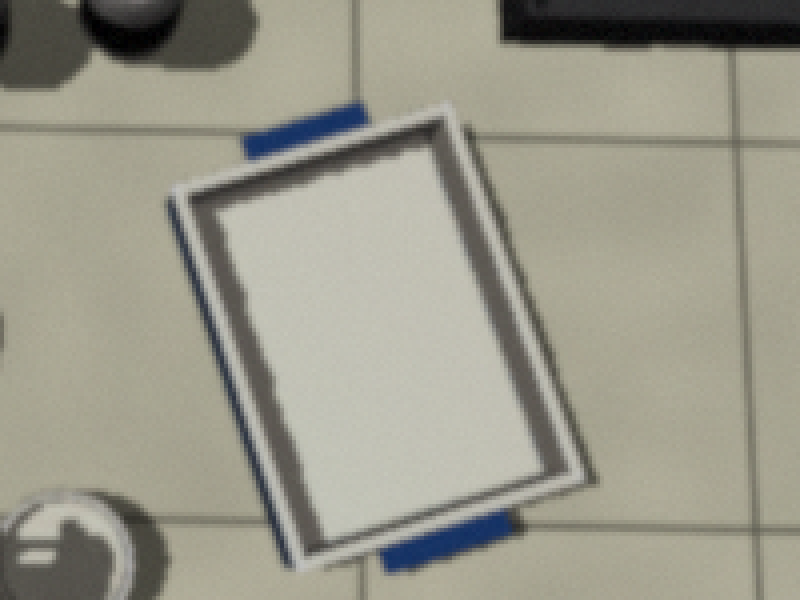

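Call:
{"method": "arm_command", "body": {
  "plan": [
    [[0.002,-0.03,0],[0,0,0]],
    [[0.01,-0.06,-0.01],[0,0,0]],
    [[0.02,-0.07,-0.04],[0,0,0]],
    [[0.03,-0.07,-0.08],[0,0,0]],
    [[0.04,-0.07,-0.12],[0,0,0]]
  ]
}}

```text
clock: 21.15
position: [0.4182, 0.0887, 0.3859]
ee_rot: [-1.513, -0.462, -0.354]
force: [0.1, -0.1, 0.5]
width: 0.315
```

Call:
{"method": "arm_command", "body": {
  "plan": [
    [[0.004,0,-0.04],[0,0,0]],
    [[0.008,0,-0.08],[0,0,0]],
    [[0.012,0,-0.12],[0,0,0]],
    [[0.016,0,-0.16],[0,0,0]],
    [[0.02,0,-0.2],[0,0,0]]
  ]
}}

```text
clock: 21.65
position: [0.4491, -0.11, 0.3944]
ee_rot: [-1.513, -0.459, -0.353]
force: [1.3, 0.3, -0.4]
width: 0.318
```

```bash
python3 - <<'E'
from h import *
s=observe();print(s["joints"].round(2))
M=toolR(30,1);go((.535+.035,-.215,.15),M,ahead=.08)
E
```

```text
[ 0.21 -0.21  0.02  2.06 -0.2   0.79  1.98]
t=21.65 shift [-0.0233  0.1883 -0.1133] |0.221| turn [ 0.  -0.2 -0.2] |0.3| F [ 1.3  0.3 -0.4] w 0.32 tip [ 0.46   -0.1093  0.3753]
```

Call:
{"method": "arm_command", "body": {
  "plan": [
    [[-0.005,0.02,-0.04],[0,0,0]],
    [[-0.01,0.05,-0.08],[0,0,0]],
    [[-0.015,0.09,-0.113],[0,0,0]],
    [[-0.02,0.135,-0.113],[0,0,0]],
    [[-0.023,0.18,-0.113],[0,0,0]]
  ]
}}

```text
clock: 22.15
position: [0.5266, -0.217, 0.2248]
ee_rot: [-1.513, -0.457, -0.354]
force: [1.6, 1.0, 0.5]
width: 0.318
```

```bash
python3 - <<'E'
from h import *
s=observe();print(s["joints"].round(2))
M=toolR(30,1);go((.535+.035,-.215,.012),M,ahead=.08)
p=[get_image("scene"),get_image("top")]
cv2.imwrite("pics/h1.png",np.hstack([p[0]["color"][110:330,110:310,::-1],p[1]["color"][140:360,270:470,::-1]]).repeat(2,0).repeat(2,1))
E
```

```text
[ 0.26  0.19  0.22  2.14 -0.72  0.46  2.7 ]
t=22.15 shift [-0.0682  0.1263 -0.0013] |0.144| turn [ 0.1 -0.3 -0.3] |0.4| F [1.6 1.  0.5] w 0.32 tip [ 0.5375 -0.2162  0.2057]
```

View pics/h1.png

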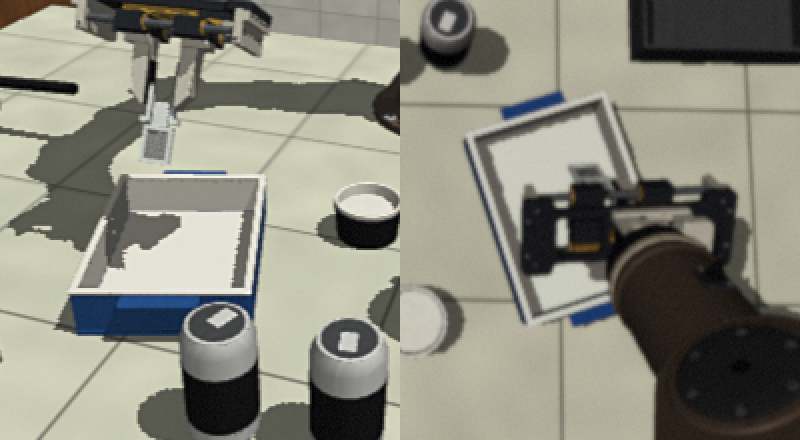

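The h1 picture shows the filter hanging from the gripper above the dish (scene crop [158,135]). Joint 7 is at 2.70, near its limit, so I'll turn the lean into the radial direction before lowering.

```bash
python3 - <<'E'
from h import *
y=-.40;M=toolR(30,1,yaw=y);f=np.array([.535+.035*np.cos(y),-.215+.035*np.sin(y)])
go((*f,.13),M,ahead=.08);go((*f,.012),M,ahead=.08)
E
```

```text
t=22.25 shift [-0.0059  0.0207  0.    ] |0.022| turn [-13.7  23.3  -0.8] |27.1| F [-0.8  0.2 -0.7] w 0.32 tip [ 0.5361 -0.2127  0.201 ]
t=22.25 shift [-0.0635  0.1237 -0.0007] |0.139| turn [-13.7  23.3  -0.8] |27.1| F [-0.8  0.2 -0.7] w 0.32 tip [ 0.5361 -0.2127  0.201 ]
```

Call:
{"method": "arm_command", "body": {
  "plan": [
    [[0,0,0],[-3.4,5.8,-0.2]],
    [[-0.002,0.005,0],[-6.9,11.6,-0.4]],
    [[-0.004,0.01,0],[-10.3,17.4,-0.6]],
    [[-0.006,0.02,0],[-13.7,23.3,-0.8]],
    [[-0.006,0.02,0],[-13.7,23.3,-0.8]]
  ]
}}

```text
clock: 22.75
position: [0.5317, -0.2149, 0.2082]
ee_rot: [-1.615, -0.107, -0.734]
force: [-0.2, 0.1, -0.3]
width: 0.32
```

```bash
python3 - <<'E'
from h import *
print(observe()["joints"].round(2))
y=-.40;M=toolR(30,1,yaw=y);f=np.array([.535+.035*np.cos(y),-.215+.035*np.sin(y)])
go((*f,.012),M,ahead=.08)
E
```

```text
[-0.3   0.19  0.63  2.25 -0.27  0.21  1.71]
t=22.75 shift [-0.0665  0.1082  0.001 ] |0.127| turn [ 0.1 -0.2  0.7] |0.8| F [-0.2  0.1 -0.3] w 0.32 tip [ 0.542  -0.2193  0.1893]
```

```bash
cat > s5.py <<'E'
from sim import *
from hs import toolR
q=np.array([-.3,.19,.63,2.25,-.27,.21,1.71]);y=-.40;f=np.array([.535+.035*np.cos(y),-.215+.035*np.sin(y),.012])
for lean in(10,20,30):
    M=toolR(lean,1,yaw=y);qq=track(q,f-M[:,1]*.08,M,n=20);print(lean,qq.round(2),err(qq,f-M[:,1]*.08,M).round(3))
E
python3 s5.py
```

```text
10 [-0.02  0.56  0.42  1.95 -0.44  0.54  1.86] [-0.  0. -0. -0.  0.  0.]
20 [ 0.08  0.5   0.24  2.13 -0.53  0.2   1.95] [ 0. -0.  0.  0. -0. -0.]
30 [ 0.52  0.46 -0.42  2.27 -1.32  0.12  2.74] [ 0.005 -0.136 -0.016 -0.334 -0.004 -0.18 ]
```

```bash
python3 - <<'E'
from h import *
y=-.40;M=toolR(12,1,yaw=y);f=np.array([.535+.035*np.cos(y),-.215+.035*np.sin(y)])
go((*f,.11),M,ahead=.08);go((*f,.012),M,ahead=.08)
E
```

```text
t=22.75 shift [0.0083 0.0282 0.0012] |0.029| turn [ 0.  -0.3 18.7] |18.7| F [-0.2  0.1 -0.3] w 0.32 tip [ 0.542  -0.2193  0.1893]
t=22.75 shift [-0.0418  0.1124  0.0011] |0.120| turn [ 0.  -0.3 18.7] |18.7| F [-0.2  0.1 -0.3] w 0.32 tip [ 0.542  -0.2193  0.1893]
```

Call:
{"method": "arm_command", "body": {
  "plan": [
    [[0.003,0.01,0],[0,0,6]],
    [[0.006,0.02,0.001],[0,0,12.5]],
    [[0.008,0.028,0.001],[0,0,18.7]],
    [[-0.005,0.05,0.001],[0,0,18.7]],
    [[-0.014,0.065,0.001],[0,0,18.7]]
  ]
}}

```text
clock: 23.25
position: [0.5521, -0.2235, 0.1447]
ee_rot: [-1.585, 0.153, -0.479]
force: [-0.1, -0.6, -0.6]
width: 0.32
```

```bash
python3 - <<'E'
from h import *
print(observe()["joints"].round(2))
y=-.40;M=toolR(12,1,yaw=y);f=np.array([.535+.035*np.cos(y),-.215+.035*np.sin(y)])
go((*f,.012),M,ahead=.08)
p=[get_image("scene"),get_image("top")]
cv2.imwrite("pics/h2.png",np.hstack([p[0]["color"][110:330,110:310,::-1],p[1]["color"][140:360,270:470,::-1]]).repeat(2,0).repeat(2,1))
E
```

```text
[-0.13  0.43  0.55  1.98 -0.38  0.6   1.82]
t=23.25 shift [-0.012   0.0531  0.0012] |0.054| turn [ 0.1 -0.1  0. ] |0.1| F [-0.1 -0.6 -0.6] w 0.32 tip [ 0.5563 -0.2253  0.1232]
```

View pics/h2.png

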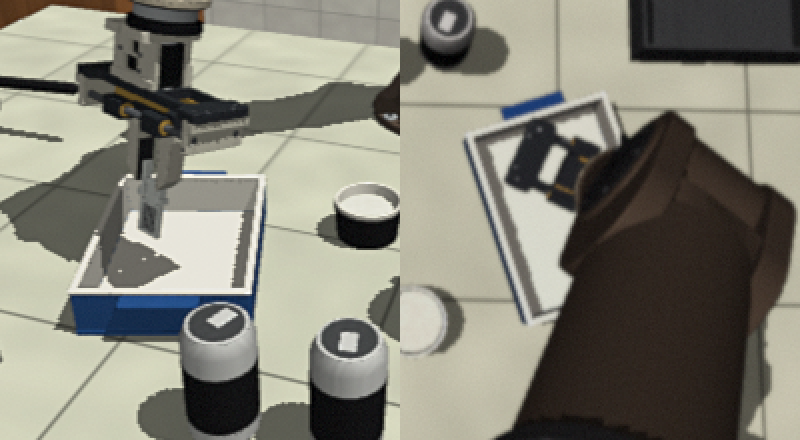

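Call:
{"method": "arm_command", "body": {
  "plan": [
    [[-0.004,0.018,0.001],[0,0,0]],
    [[-0.008,0.034,0.001],[0,0,0]],
    [[-0.011,0.046,0.001],[0,0,0]],
    [[-0.012,0.052,0.001],[0,0,0]],
    [[-0.012,0.052,0.001],[0,0,0]]
  ]
}}

```text
clock: 23.85
position: [0.5511, -0.2216, 0.0916]
ee_rot: [-1.583, 0.153, -0.479]
force: [0.7, -0.6, -0.1]
width: 0.319
```

Call:
{"method": "arm_command", "body": {
  "plan": [
    [[0,0,0],[0,0,0]],
    [[0,0,0],[0,0,0]],
    [[0,0,0],[0,0,0]],
    [[0,0,0],[0,0,0]],
    [[0,0,0],[0,0,0]]
  ],
  "fingers": -0.4
}}

```text
clock: 24.35
position: [0.5514, -0.2216, 0.0918]
ee_rot: [-1.583, 0.152, -0.48]
force: [-0.8, -0.0, 0.1]
width: 0.68
```

```bash
python3 - <<'E'
from h import *
s=observe();print(s["joints"].round(2),s["force"],s["position"],s["width"])
p=[get_image("scene"),get_image("top")]
cv2.imwrite("pics/h3.png",np.hstack([p[0]["color"][110:330,110:310,::-1],p[1]["color"][140:360,270:470,::-1]]).repeat(2,0).repeat(2,1))
E
```

```text
[-0.07  0.5   0.47  2.03 -0.46  0.48  1.88] [-0.75544407 -0.01335939  0.08560069] [ 0.55139521 -0.22161007  0.09181509] 0.6803387594165207
```

View pics/h3.png

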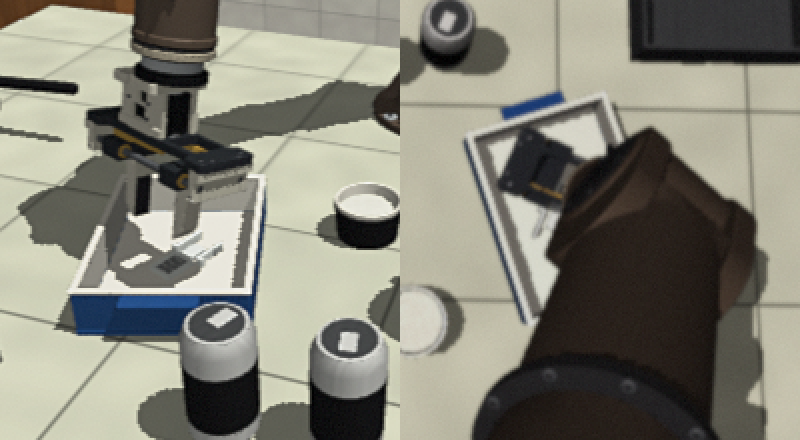

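```bash
cat > s6.py <<'E'
from sim import *
from hs import toolR,kw,KP
V=toolR(0,1)
q0=np.array([-.07,.5,.47,2.03,-.46,.48,1.88])
up=track(q0,np.array([.54,-.2,.42]),toolR(0,1,yaw=-.4),n=20);print("up",up.round(2))
for d in(0,-20,-40,-60):
    M=toolR(0,1,yaw=KP[2]+np.radians(d))
    a=track(up,np.array([.55,0,.43]),M,n=20);b=track(a,kw(KP,(.03,0,.43)),M,n=20);c=track(b,kw(KP,(-.045,0,.266)),M,n=20)
    print(d,a.round(2),b.round(2),c.round(2))
E
python3 s6.py
```

```text
up [-0.18  0.33  0.64  1.37 -0.19  1.5   1.62]
0 [-0.44  0.26  0.47  1.41 -0.12  1.5   1.68] [-0.74  0.29  0.37  1.36 -0.1   1.51  1.27] [-0.8   0.26  0.35  1.81 -0.1   1.09  1.23]
-20 [-0.49  0.27  0.54  1.41 -0.14  1.5   1.35] [-0.79  0.3   0.44  1.36 -0.13  1.51  0.94] [-0.86  0.27  0.42  1.81 -0.12  1.09  0.91]
-40 [-0.54  0.27  0.61  1.41 -0.16  1.5   1.02] [-0.84  0.3   0.51  1.36 -0.15  1.51  0.62] [-0.92  0.28  0.49  1.81 -0.15  1.09  0.58]
-60 [-0.58  0.28  0.68  1.41 -0.18  1.51  0.69] [-0.89  0.31  0.59  1.36 -0.17  1.52  0.29] [-0.98  0.29  0.58  1.81 -0.17  1.1   0.26]
```

Call:
{"method": "arm_command", "body": {
  "plan": [
    [[0.004,-0.02,0],[0,0,0]],
    [[0.01,-0.05,0],[0,0,0]],
    [[0.02,-0.1,0],[0,0,0]],
    [[0.03,-0.15,0],[0,0,0]],
    [[0.04,-0.2,0],[0,0,0]]
  ]
}}

```text
clock: 24.95
position: [0.5482, -0.2208, 0.2944]
ee_rot: [-1.584, 0.153, -0.479]
force: [2.1, 0.5, 0.9]
width: 0.701
```

Call:
{"method": "arm_command", "body": {
  "plan": [
    [[0.006,-0.03,0],[0,0,3]],
    [[0.012,-0.06,0],[0,0,6]],
    [[0.018,-0.09,0],[0,0,9]],
    [[0.024,-0.12,0],[0,0,12]],
    [[0.024,-0.12,0],[0,0,12]]
  ],
  "fingers": 1
}}

```text
clock: 25.45
position: [0.5489, -0.221, 0.4184]
ee_rot: [-1.548, 0.312, -0.318]
force: [0.3, -0.5, -0.7]
width: 0.31
```

```bash
python3 - <<'E'
from h import *
print(observe()["joints"].round(2))
go((.56,0,.44),toolR(0,1,yaw=KP[2]-.35),ahead=0)
go((.56,0,.44),toolR(0,1,yaw=KP[2]),ahead=0)
p=[get_image("scene"),get_image("top")]
cv2.imwrite("pics/i1.png",np.hstack([p[0]["color"][110:330,110:310,::-1],p[1]["color"][140:360,270:470,::-1]]).repeat(2,0).repeat(2,1))
E
```

```text
[-0.2   0.33  0.72  1.41 -0.21  1.48  1.67]
t=25.45 shift [-0.0761 -0.0219  0.2077] |0.222| turn [-0.  -7.1  0.2] |7.1| F [ 0.3 -0.5 -0.7] w 0.31 tip [ 0.549  -0.221   0.3964]
t=25.45 shift [-0.0761 -0.0219  0.2077] |0.222| turn [  0.  -27.2   0.2] |27.2| F [ 0.3 -0.5 -0.7] w 0.31 tip [ 0.549  -0.221   0.3964]
```

View pics/i1.png

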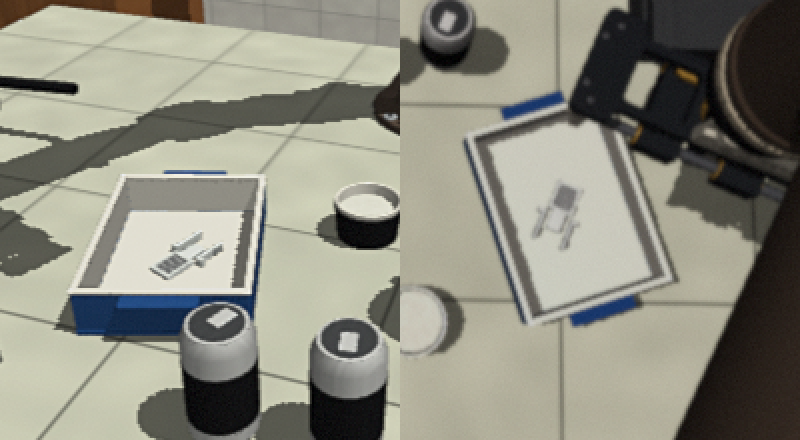

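The i1 picture shows the filter lying flat mid-dish: top crop [558,212], scene crop [185,250]. Now the lid.

Call:
{"method": "arm_command", "body": {
  "plan": [
    [[-0.015,-0.004,0.042],[0,-6,0]],
    [[-0.03,-0.008,0.083],[0,-12,0]],
    [[-0.045,-0.013,0.125],[0,-18,0]],
    [[-0.06,-0.018,0.166],[0,-24,0]],
    [[-0.076,-0.022,0.208],[0,-27.2,0]]
  ]
}}

```text
clock: 26.05
position: [0.5578, 0.0027, 0.4362]
ee_rot: [-1.57, -0.06, 0.06]
force: [0.8, -1.2, -0.6]
width: 0.006
```

```bash
python3 - <<'E'
from h import *
print(observe()["joints"].round(2))
go(kw(KP,(.031,0,.40)),toolR(0,1))
E
```

```text
[-0.51  0.24  0.54  1.44 -0.12  1.5   1.68]
t=26.05 shift [-0.0103  0.0143  0.2168] |0.218| turn [-0.   0.3  0. ] |0.3| F [ 0.8 -1.2 -0.6] w 0.01 tip [0.5578 0.0027 0.4142]
```

Call:
{"method": "arm_command", "body": {
  "plan": [
    [[-0.002,0,0.043],[0,0,0]],
    [[-0.004,0,0.086],[0,0,0]],
    [[-0.006,0.005,0.13],[0,0,0]],
    [[-0.008,0.01,0.173],[0,0,0]],
    [[-0.01,0.014,0.216],[0,0,0]]
  ]
}}

```text
clock: 26.55
position: [0.5317, 0.2173, 0.4217]
ee_rot: [-1.57, -0.057, 0.058]
force: [1.4, 0.3, 0.8]
width: 0.007
```

Call:
{"method": "arm_command", "body": {
  "plan": [
    [[0,0.015,0],[0,0,0]],
    [[0,0.03,0],[0,0,0]],
    [[0,0.04,0],[0,0,0]],
    [[0,0.05,0],[0,0,0]],
    [[0,0.05,0],[0,0,0]]
  ]
}}

```text
clock: 27.05
position: [0.5324, 0.2152, 0.3715]
ee_rot: [-1.571, -0.056, 0.058]
force: [-0.3, 0.4, 0.3]
width: 0.005
```

```bash
python3 - <<'E'
from h import *
print(observe()["joints"].round(2))
go(kw(KP,(.031,0,.324)),toolR(0,1))
p=[get_image("scene"),get_image("top")]
cv2.imwrite("pics/j1.png",np.hstack([p[0]["color"][100:320,300:500,::-1],p[1]["color"][140:360,60:260,::-1]]).repeat(2,0).repeat(2,1))
E
```

```text
[-0.8   0.28  0.43  1.53 -0.12  1.36  1.29]
t=27.05 shift [-0.0012  0.0255  0.003 ] |0.026| turn [ 0.  -0.  -0.1] |0.1| F [-0.3  0.4  0.3] w 0.01 tip [0.5323 0.2152 0.3495]
```

View pics/j1.png

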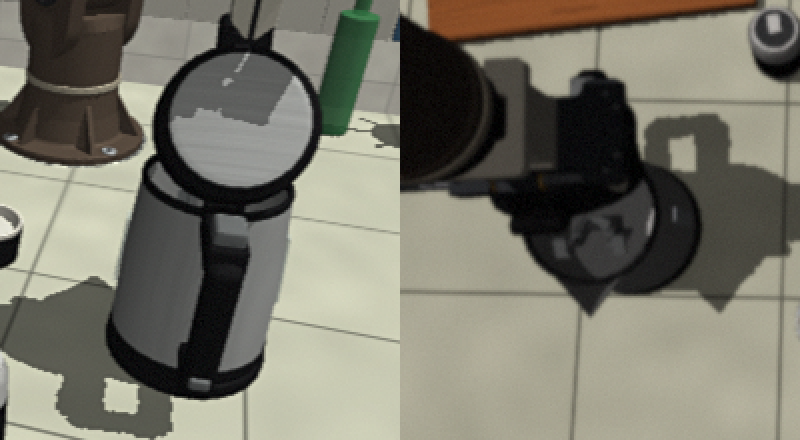

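Call:
{"method": "arm_command", "body": {
  "plan": [
    [[-0.001,0.02,0.002],[0,0,0]],
    [[-0.007,0.028,0.002],[0,0,0]],
    [[-0.018,0.033,0.002],[0,0,0]],
    [[-0.028,0.039,0.002],[0,0,0]],
    [[-0.038,0.046,0.002],[0,0,0]]
  ]
}}

```text
clock: 27.65
position: [0.4948, 0.2148, 0.3274]
ee_rot: [-1.569, -0.059, 0.056]
force: [1.2, -0.4, 0.7]
width: -0.001
```

```bash
python3 - <<'E'
from h import *
go(kw(KP,(-.045,0,.244)),toolR(0,1))
p=[get_image("scene"),get_image("top")]
cv2.imwrite("pics/j2.png",np.hstack([p[0]["color"][100:320,300:500,::-1],p[1]["color"][140:360,60:260,::-1]]).repeat(2,0).repeat(2,1))
E
```

```text
t=27.65 shift [-0.0399  0.0613  0.0006] |0.073| turn [-0.   0.   0.1] |0.1| F [ 1.2 -0.4  0.7] w -0.00 tip [0.4948 0.2148 0.3054]
```

View pics/j2.png

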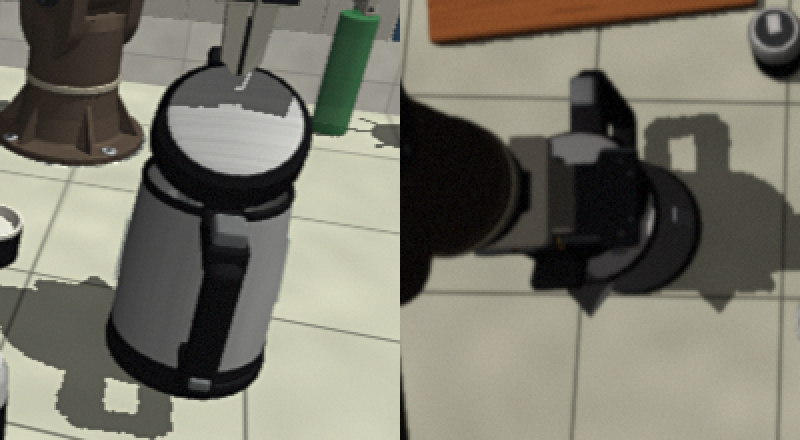

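Call:
{"method": "arm_command", "body": {
  "plan": [
    [[-0.01,0.01,0],[0,0,0]],
    [[-0.018,0.019,0],[0,0,0]],
    [[-0.025,0.029,0],[0,0,0]],
    [[-0.031,0.039,0],[0,0,0]],
    [[-0.034,0.045,0],[0,0,0]]
  ]
}}

```text
clock: 28.25
position: [0.4607, 0.2125, 0.2815]
ee_rot: [-1.57, -0.058, 0.057]
force: [0.5, -0.2, 0.4]
width: 0.003
```

```bash
python3 - <<'E'
from h import *
go(kw(KP,(-.045,0,.244)),toolR(0,1))
E
```

```text
t=28.25 shift [-0.0056  0.0155  0.0005] |0.016| turn [-0.  0.  0.] |0.0| F [ 0.5 -0.2  0.4] w 0.00 tip [0.4607 0.2125 0.2595]
```

Call:
{"method": "arm_command", "body": {
  "plan": [
    [[-0.002,0.004,0],[0,0,0]],
    [[-0.004,0.008,0],[0,0,0]],
    [[-0.005,0.011,0],[0,0,0]],
    [[-0.0055,0.013,0],[0,0,0]],
    [[-0.0055,0.0145,0],[0,0,0]]
  ]
}}

```text
clock: 28.75
position: [0.4558, 0.2121, 0.2673]
ee_rot: [-1.57, -0.058, 0.057]
force: [0.4, -0.0, 1.0]
width: 0.006
```

Call:
{"method": "arm_command", "body": {
  "plan": [
    [[0,0.001,0],[0,0,0]],
    [[0,0.001,0],[0,0,0]]
  ]
}}

```text
clock: 28.95
position: [0.4557, 0.2121, 0.2664]
ee_rot: [-1.57, -0.058, 0.057]
force: [-1.2, -0.3, 1.0]
width: 0.007
```

```bash
python3 - <<'E'
from h import *
go(kw(KP,(-.045,0,.244)),toolR(0,1))
p=[get_image("scene"),get_image("top")]
cv2.imwrite("pics/j3.png",np.hstack([p[0]["color"][100:320,300:500,::-1],p[1]["color"][140:360,60:260,::-1]]).repeat(2,0).repeat(2,1))
E
```

```text
t=28.95 shift [-0.0006  0.0004  0.0005] |0.001| turn [-0.   0.   0.1] |0.1| F [-1.2 -0.3  1. ] w 0.01 tip [0.4558 0.2122 0.2444]
```

View pics/j3.png

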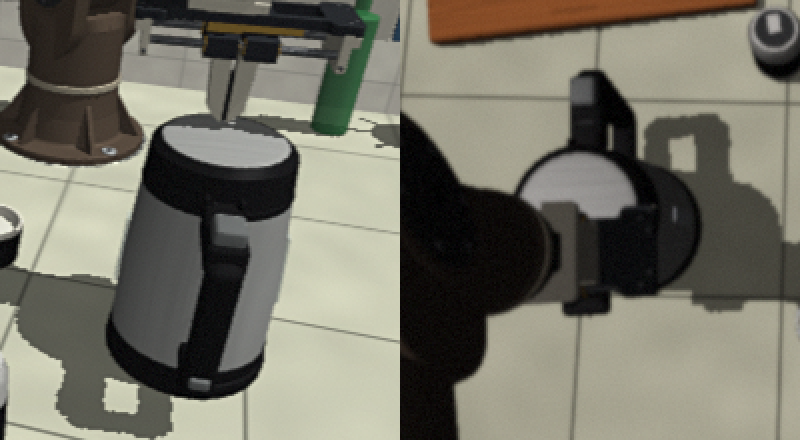

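Call:
{"method": "arm_command", "body": {
  "plan": [
    [[0,0.001,0],[0,0,0]],
    [[0,0.002,0],[0,0,0]],
    [[0,0.002,0],[0,0,0]]
  ]
}}

```text
clock: 29.35
position: [0.4558, 0.2122, 0.2652]
ee_rot: [-1.569, -0.058, 0.056]
force: [-2.6, -1.5, 9.3]
width: 0.003
```

Call:
{"method": "arm_command", "body": {
  "plan": [
    [[0,0.0008,0],[0,0,0]],
    [[0,0.0008,0],[0,0,0]]
  ]
}}

```text
clock: 29.55
position: [0.4558, 0.2122, 0.265]
ee_rot: [-1.569, -0.058, 0.056]
force: [-6.1, -2.9, 16.3]
width: 0.001
```

Call:
{"method": "arm_command", "body": {
  "plan": [
    [[0,-0.02,0],[0,0,0]],
    [[0,-0.06,0],[0,0,0]],
    [[0,-0.11,-0.02],[0,0,0]],
    [[0,-0.14,-0.06],[0,0,0]],
    [[0,-0.15,-0.1],[0,0,0]]
  ]
}}

```text
clock: 30.05
position: [0.4639, 0.1122, 0.4168]
ee_rot: [-1.568, -0.063, 0.055]
force: [0.7, -1.1, -0.3]
width: 0.003
```

Call:
{"method": "arm_command", "body": {
  "plan": [
    [[0,0,-0.04],[0,0,0]],
    [[0,0,-0.08],[0,0,0]],
    [[0,0,-0.1],[0,0,0]],
    [[0,0,-0.1],[0,0,0]],
    [[0,0,-0.1],[0,0,0]]
  ]
}}

```text
clock: 30.55
position: [0.4701, 0.0129, 0.4136]
ee_rot: [-1.569, -0.058, 0.056]
force: [-0.2, 0.1, 0.1]
width: 0.004
```

```bash
python3 - <<'E'
from h import *
s=observe();print(s["clock"],s["position"],s["joints"].round(2),s["force"])
p=[get_image("scene"),get_image("top")]
for n,i in(("scene",0),("top",1)): cv2.imwrite(f"pics/end_{n}.png",p[i]["color"][:,:,::-1])
for n in("can_a","ramekin","dish","filter","lid_front"):
    print(n,[[(np.round(r["point"],1).tolist(),round(r["confidence"],2)) for r in place_of(q,n)[:2]] for q in p])
print([proj(q,kw(KP,PTS["lid_front"])).round(1) for q in p])
E
```

```text
30.55 [0.47014302 0.0129037  0.41356984] [-0.66  0.06  0.56  1.68 -0.03  1.41  1.55] [-0.17408488  0.14554379  0.11814974]
can_a [[([281.2, 331.5], 0.84), ([220.9, 322.2], 0.59)], []]
ramekin [[([293.3, 227.1], 0.97)], []]
dish [[([201.0, 243.7], 0.7), ([295.1, 230.6], 0.32)], [([348.8, 244.8], 0.9)]]
filter [[([208.2, 234.9], 0.65), ([408.4, 201.1], 0.58)], [([348.4, 252.5], 0.7), ([344.3, 257.7], 0.56)]]
lid_front [[([409.0, 159.2], 0.74)], []]
[array([410.1, 158.6]), array([148.2, 269.6])]
```

View pics/end_scene.png

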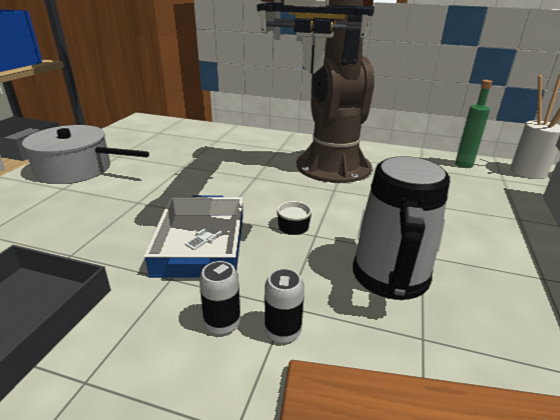

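View pics/end_top.png

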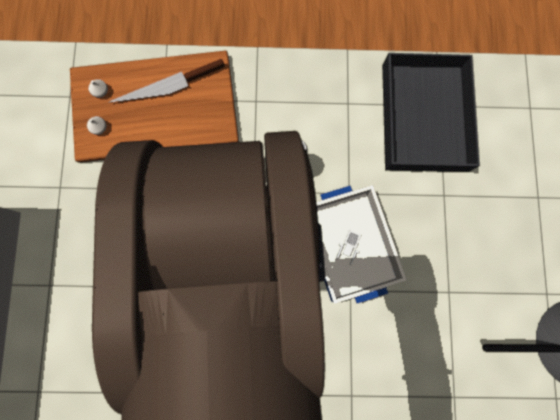

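The final scene view shows the lid flat and shut at [410,168], the filter in the dish at [203,238], and the cans and ramekin where they started. In the top view the arm hides the kettle, but the filter shows in the dish at [350,245].

```bash
python3 - <<'E'
from cell import sign_off,observe
print(observe()["clock"]);print(sign_off())
E
```

```text
31.15
the job is handed in; nothing more can be done
None
```

I did the whole job in the order asked and handed it in at 31 s of the 72 s allowed. I pressed the thumb button and the lid sprang open. I pinched the filter's tabs, drew it out up the slope, put it in the blue dish, then pushed the lid shut.

**What the last checks showed**
- **Filter:** it lies flat in the middle of the dish in both camera views. The pinch closed to 29 mm, and the pull-out met almost no force.
- **Lid:** it went rigid under the gripper, which I pushed to about 16 N. About a second after I let go, the scene picture still showed it shut. The network's `lid_front` point was within about 1 pixel of where a shut lid should put it.
- **Cans and ramekin:** in the scene picture they are where they started, within detection noise of a few pixels. The arm hid the kettle, the ramekin and most of the cans in the last top picture, so only the scene camera confirms this and the shut lid.
- **Gripper:** it was clear of everything when I handed in.

**What went wrong or disagreed**
- My first approach to the filter brought joints 3 and 7 almost to their limits (-1.26 of -1.27 and -2.71 of -2.74). I backed off and went in again with the gripper turned half round.
- Over the dish, joint 7 came close again (2.70 of 2.74), so I turned the gripper before lowering the filter.
- I ran some path simulations in parallel, and one reported that it had lost the robot. The robot's state was unchanged afterwards.
- The two cameras disagreed by about 2 mm on the kettle's position. I corrected for this by comparing the fingertip with the button it was pressing.

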